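# Change the workpiece in a snap-over pipe clamp

## Robot

A 6-joint arm with a two-finger parallel gripper is mounted at the origin on the work surface. World frame = base frame: x ahead of the robot, y to its left, z up, the work surface at z = 0. Lengths are in m, angles in rad, forces in N, time in s.
With the tool pointing down it reaches from about 0.3 to 0.75 m from the base axis. Payload 8.5 kg.
Tool frame: the origin (TCP) lies on the centre line of the jaws, within the pads' length; the fingertips stand 22 mm ahead of it and the grasp point (between the pads) lies 3 mm ahead of it; y points along the fingers, z is the direction in which the jaws open and shut, and the axes are right-handed (so a half turn about y gives the same grasp; the last joint's range is limited). The gripper opens to 88 mm and grips with 3 to 60 N. Pads are 18 mm wide; open, the fingers measure 123 mm over their backs; the gripper's body (75 mm by 187 mm) begins 45 mm behind the grasp point.
Start: joints at [1.019, 0.381, 1.297, -0, 1.464, -0.215], TCP at [0.182, 0.519, 0.221] pointing down, gripper open.
Joint ranges: [-3.11, 3.11], [-0.89, 2.33], [0.22, 2.48], [-1.42, 4.56], [0.17, 2.85], [-2.88, 2.88]. Speed limits (rad/s): [2.39, 2.39, 3.14, 3.14, 3.14, 3.14].

## Interface

Orientations are given as a unit quaternion [w, x, y, z].
In Python, from station import * gives the robot as it stands.
- The arm moves only by the tool send_rows, never from a script. Its argument "deltas" is one flat list of numbers, 4 for each row, row after row: the shift along the world's x, y, z in cm, then the turn about the world's z in degrees. A call has 1 to 12 rows; each row shifts and turns the pose as measured when the row begins; what a row does not reach is not made up. A row lasts 1/12 s, in which the tool goes at most 41.7 mm and 7.16 degrees, less where a joint would pass 70% of its speed; a pose out of reach is approached as far as the arm can. A call is refused whole if a number of a shift passes 4.17 or a number of a turn 7.16, either way. A call with a gripper value outside its range is refused whole. "gripper" is the opening, from 0 (shut) to 1 (fully open), set as the call begins (left out, the last holds). The fingers move at their own pace and stop on an object; "force" is the grip in N (left out, the last holds). Time passes only in rows, so rows that do not move let the fingers close. It gives the time, the measured TCP pose, the force and the opening at its end, in the units of the state.
- state(): the state, without advancing time (a new reading comes with each control period).
- capture(name): name is "scene" or "side" or "wrist"; returns the picture (400x640x3 uint8, red, green, blue); there is no depth.
- camera_model(name): a dict with "vfov" (degrees; the focal length in pixels is half the picture's height over the tangent of half this angle, whatever the lens; pixels are square), "cx", "cy" (the principal point, pixels), "R" (3x3) and "t" (3): a world point X has camera coordinates R X + t. Camera axes: x right, y down, z forward; pixel columns grow to the right and rows downward; lengths in m; the calibration is good to about 2 mm. The wrist camera is an equidistant fisheye: a pixel r from the principal point sees the ray r / f radians off the axis. A picture is of the moment at which its call begins: read the wrist's pose just before it. camera_model takes no time and is no camera call; for the wrist camera it gives the pose at the moment of the call.
- sign_off(): hands the job in, once; it reports no verdict.
The state is a dict: "time": time; "q": joint angles; "joint_vel": joint speeds; "effort": joint torques, N m; "position": TCP position; "tcp_rot": TCP orientation; "ft_force": force on the tool from outside, world axes, zero at the start; "ft_torque": the same for the moment, N m; "opening": finger opening in m.
Only numpy, scipy, OpenCV 4.12 (cv2) and the standard library are available. Lean on these libraries where they do the work, as an engineer would, in place of code of your own. Each camera call takes 0.05 s, during which the arm holds its last target.

## Task

Take the copper pipe out of the green-handled clamp and put it in the open drawer of the parts bins. Then lay the white nylon tube in the clamp's saddle in its place, centred so that it sticks out about equally on both sides, let go of it, and squeeze the two handles together between the fingers until they both snap shut on it. Let go of the handles, and leave the other things on the bench where they are.

Things in the scene. Friction and masses are not known exactly. Their poses are not given: they have to be found in the camera images.
- clamp: Fixed bench clamp: steel foot 110 (x) x 70 x 8 mm, post 26 mm wide (y). Origin: middle of the foot's underside; z up, y along the hinges and a clamped tube. Its head leans 35 deg from vertical to its -x (robot side): head axis H = (-0.574, 0, 0.819), handles open and close along O = (0.819, 0, 0.574), both in this frame. Hinge line 45 mm up at x = 0; handles reach 125 mm along H from it.
- clamp_seat (a point): Centre of the white tube when it rests in the saddle: 35 mm from the hinge line along H, 74 mm above the table (the copper pipe, thinner, rests 1.4 mm deeper along H). The saddle is a V groove along the clamp's y, 22 mm wide in y, open towards H: round things go in and out along H, between the handles, and rest in it by their own weight.
- handle_near (a joint): Robot-side handle (green jaw, black grip), rad: 0 = open as at the start, 0.165 = fully shut on nothing, about 0.16 shut on the white tube. Bistable snap: resistance rises to about 9 N at the grip (peak near 0.055), then fades; past 0.115 it pulls itself shut and stays; before that it springs open.
- handle_far (a joint): The same for the handle on the far side.
- handle_near_grip (a point): Middle of the near handle's bar, 95 mm from its hinge, a good place to squeeze; bar 7 mm thick, 22 mm wide (y). The black grip runs 30 mm either way from here, to the free end. Open, both handles together measure 68 mm over their outer faces here; shut, 37 mm.
- handle_far_grip (a point): The same on the far handle.
- pipe_center (a point): Centre of the loose copper pipe, 22 mm diameter, 160 mm long, 95 g, its axis along its own y. It starts in the clamp's saddle, within 8 mm of centred.
- tube_center (a point): Centre of the loose white nylon tube, 24 mm diameter, 160 mm long, 50 to 100 g, its axis along its own y. It starts lying on the table, its y within about 20 degrees of the world's y.
- bins: Fixed blue steel shelf of translucent drawers; z up, front faces its -x. Its lowest drawer nearest the table's middle stands open: outside 156 (x) by 222 mm (y), rim 56 mm above the table. Origin: on the table under the middle of that drawer. The shelf's front face is 83 mm behind (+x of) it, 130 mm tall, from y = +120 to -360 mm; 150 mm deep.
- drawer_in (a point): Middle of the open drawer's inner floor, 10 mm above the table; axes as bins. Inside: 148 mm in x, 214 mm in y, 46 mm deep.
- spraycan_center (a point): Centre of a loose red spray can, 52 mm diameter, 180 mm tall, standing about 120 mm to one side (y) of the clamp: +y or -y, it varies. Bystander.
- hexset_center (a point): Centre of a loose black folding hex-key set lying flat, 110 x 34 x 25 mm, long side along its x, on the other side of the clamp. Bystander.
- socket_center (a point): Centre of a loose chrome deep socket standing upright, 40 mm diameter, 80 mm tall. Bystander.
- jar_center (a point): Centre of a loose amber jar with an orange cap, 66 mm diameter, 75 mm tall. Bystander.
Not all that is in view belongs to the job. What is shaped like the part that bears tube_center but turquoise or yellow is not meant.

How it is judged:
On the way, in this order (a step that is already met when the one before it is completed fails the run):
1. the copper pipe lies in the open drawer, let go (x of pipe_center in the frame of drawer_in between -0.07 and 0.07 m and y of pipe_center in the frame of drawer_in between -0.1 and 0.1 m and z of pipe_center in the frame of drawer_in between 0 and 0.04 m and contact force between the fingers and pipe below 0.1 N), for 0.2 s.
2. the white tube lies centred in the saddle, let go, both handles still open (distance between tube_center and clamp_seat below 0.025 m and angle between the y axis of tube_center and the y axis of clamp, either way round below 0.12 rad and contact force between the fingers and tube below 0.1 N and value of joint each of handle_near, handle_far below 0.05 rad), for 0.2 s.
3. both handles are squeezed between the fingers and have snapped shut on the tube (distance between tube_center and clamp_seat below 0.025 m and angle between the y axis of tube_center and the y axis of clamp, either way round below 0.12 rad and value of joint each of handle_near, handle_far above 0.125 rad and contact force between the fingers and handle_near above 1 N and contact force between the fingers and handle_far above 1 N), for 0.05 s.
At the end, for the whole second after the job is handed in: Pipe at rest in the drawer (centre within the walls, under 40 mm above its floor); tube at rest in the saddle, centre within 25 mm of the seat, axis within 0.12 rad of the clamp's y; both handles past 0.125 rad, each pressing on it with over 2 N; nothing held (all of step 1 and distance between tube_center and clamp_seat below 0.025 m and angle between the y axis of tube_center and the y axis of clamp, either way round below 0.12 rad and value of joint each of handle_near, handle_far above 0.125 rad and contact force between tube and handle_near above 2 N and contact force between tube and handle_far above 2 N and linear speed of each of tube, pipe below 0.02 m/s and contact force between the fingers and handle_near below 0.1 N and contact force between the fingers and handle_far below 0.1 N and contact force between the fingers and tube below 0.1 N); the robot touches nothing.
It fails at once if a bystander (spray can, hex-key set, socket, jar) is pushed more than 30 mm from where it stood (distance of any of spraycan_center, hexset_center, socket_center, jar_center from where it was at the start of the episode above 0.03 m).
It fails at once if a handle is snapped shut while the white tube is not in the saddle (value of joint any of handle_near, handle_far above 0.12 rad and distance between tube_center and clamp_seat above 0.04 m).
It also fails if it takes over 72 s, if anything falls off the work surface, if the arm or the gripper's body presses on something with over 40 N, if the wrist force passes 120 N, or if a joint passes its speed limit or range.

## Working session

There is one attempt and no reset: what is moved stays moved. The work goes in short steps, Python scripts to look and compute and a tool call to move; the robot and the scene stay as the last step left them, time stands still between calls to the robot, and variables do not carry over. Pictures are saved under pics/ and viewed, and the job is handed in when it is done.

Besides the shell and the picture viewer there is one more tool, called after ">>>" in YAML: its name, and indented under it one key for each argument. send_rows: Moves the arm, as the interface text tells. Its arguments: {"type":"object","properties":{"deltas":{"type":"array","items":{"type":"number"}},"gripper":{"type":"number"},"force":{"type":"number"}},"required":["deltas"]}

```bash
ls; mkdir -p pics; python3 - <<'E'
from station import *
import cv2,numpy as np
s=state();print({k:np.round(v,3).tolist() for k,v in s.items()})
for n in("scene","side","wrist"):
    m=camera_model(n);print(n,m)
    cv2.imwrite(f"pics/a_{n}.png",capture(n)[:,:,::-1])
E
```

```text
pics
{'time': 0.0, 'q': [1.019, 0.381, 1.298, -0.0, 1.464, -0.215], 'joint_vel': [0.001, 0.001, 0.001, 0.0, 0.001, 0.001], 'effort': [0.0, -43.792, -22.457, 0.071, 0.035, -0.0], 'position': [0.182, 0.519, 0.22], 'tcp_rot': [-0.697, 0.698, -0.119, 0.118], 'ft_force': [0.281, 0.47, 0.033], 'ft_torque': [0.018, -0.006, 0.024], 'opening': 0.088}
scene {'vfov': 51.14392296849006, 'cx': 314.85075595586943, 'cy': 201.38328678949384, 'R': array([[-0.21120581,  0.9774113 , -0.00769832],
       [ 0.83811943,  0.17704286, -0.51595701],
       [-0.50293928, -0.11542523, -0.85657988]]), 't': array([ 0.09469947, -0.3659454 ,  1.3942742 ])}
side {'vfov': 42.77923661775693, 'cx': 325.2952905491082, 'cy': 205.33071756981934, 'R': array([[-0.7068474 ,  0.70716141, -0.01701474],
       [ 0.51510277,  0.49809059, -0.69754921],
       [-0.484805  , -0.50182518, -0.71633484]]), 't': array([ 0.3331505 , -0.18342527,  1.77929635])}
wrist {'vfov': 65.70646984690485, 'cx': 318.36198476623343, 'cy': 202.78615790654192, 'R': array([[ 3.29862607e-01,  9.44028561e-01, -8.57861712e-04],
       [ 8.96982313e-01, -3.13140145e-01,  3.12035222e-01],
       [ 2.94301531e-01, -1.03698239e-01, -9.50070147e-01]]), 't': array([-0.54949476, -0.04271651,  0.39137134])}
```

View pics/a_scene.png

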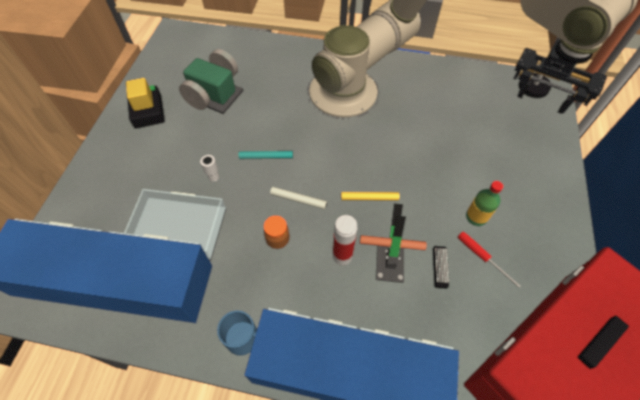

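View pics/a_side.png

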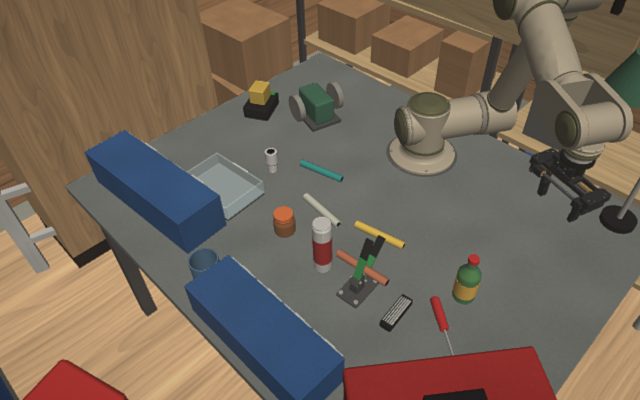

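View pics/a_wrist.png

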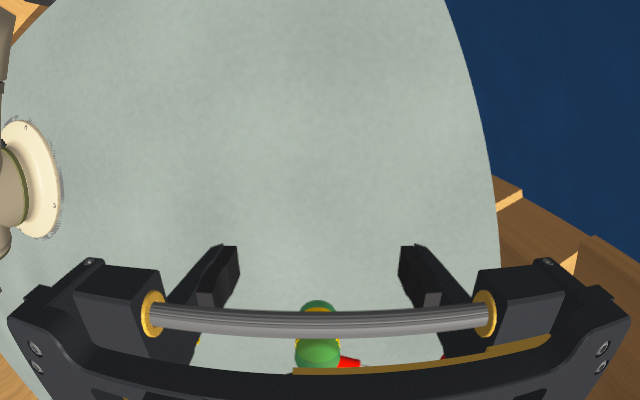

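Candidates: white tube scene (298,197), turquoise (266,155), yellow (370,196). The white one fits. I'll confirm it in enlarged crops and measure there.

```bash
python3 - <<'E'
import cv2
a=cv2.imread("pics/a_scene.png");b=cv2.imread("pics/a_side.png")
c=lambda im,x,y,w,h,n:cv2.imwrite(n,cv2.resize(im[y:y+h,x:x+w],None,fx=4,fy=4,interpolation=cv2.INTER_CUBIC))
c(a,260,170,200,130,"pics/b1.png");c(b,270,180,170,135,"pics/b2.png")
c(a,110,140,190,130,"pics/b3.png");c(b,170,130,180,120,"pics/b4.png")
E
```

```text
(no output)
```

View pics/b1.png

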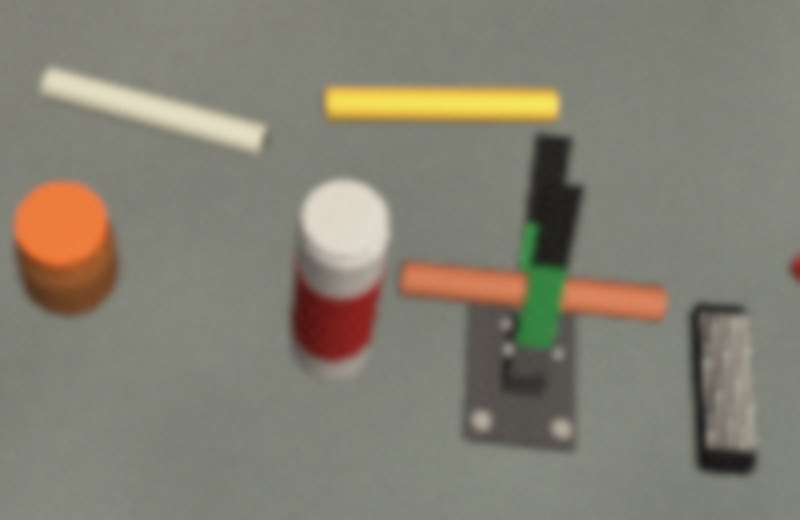

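View pics/b2.png

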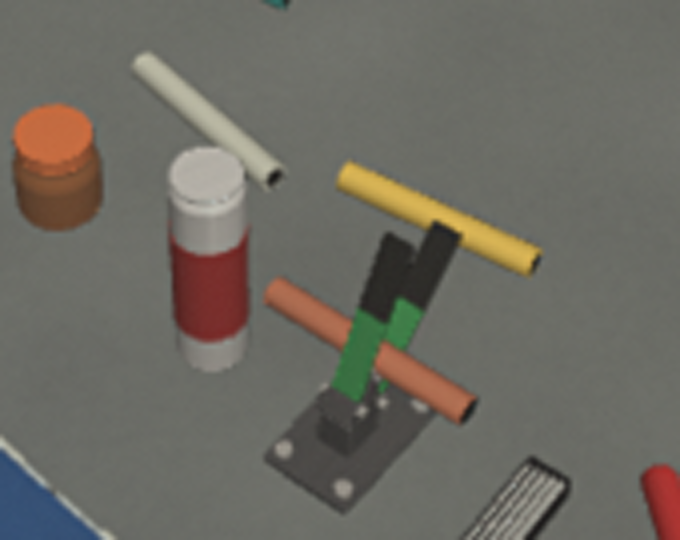

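View pics/b3.png

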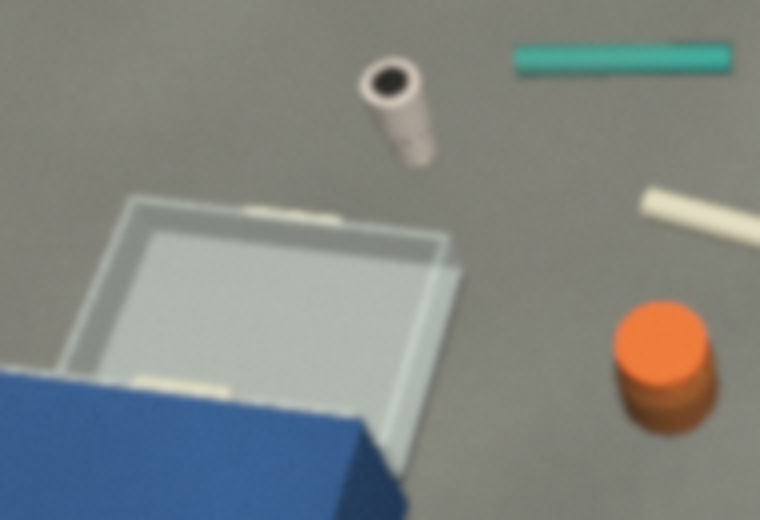

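View pics/b4.png

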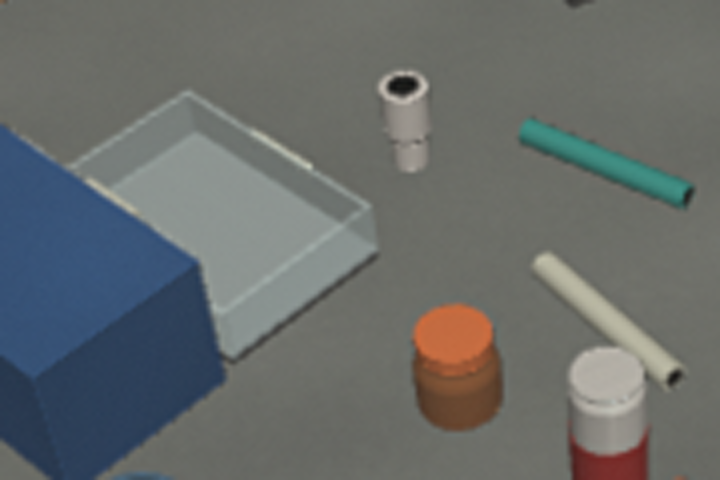

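```bash
cat > h.py <<'E'
import numpy as np,cv2
from station import *
M={n:camera_model(n) for n in("scene","side")}
def ray(n,p):
    m=M[n];f=200/np.tan(np.radians(m["vfov"]/2))
    d=np.array([(p[0]-m["cx"])/f,(p[1]-m["cy"])/f,1]);R=np.array(m["R"]);return -R.T@m["t"],R.T@d/np.linalg.norm(d)
def tri(a,b):
    A=np.zeros((3,3));v=np.zeros(3)
    L=[ray("scene",a),ray("side",b)]
    for o,d in L:
        P=np.eye(3)-np.outer(d,d);A+=P;v+=P@o
    X=np.linalg.solve(A,v);e=[np.linalg.norm((np.eye(3)-np.outer(d,d))@(X-o)) for o,d in L];return X,max(e)
def pl(n,p,z):
    o,d=ray(n,p);return o+d*(z-o[2])/d[2]
def proj(n,X):
    m=M[n];f=200/np.tan(np.radians(m["vfov"]/2));c=np.array(m["R"])@X+m["t"];return c[:2]/c[2]*f+[m["cx"],m["cy"]]
E
python3 - <<'E'
from h import *
np.set_printoptions(precision=4,suppress=True)
D=dict(tubeL=((271.5,190),(305.3,195)),tubeR=((325.5,204.5),(338.5,225)),pipeL=((360.75,239.5),(338.5,252.75)),pipeR=((426,245.75),(386.75,282.25)),
footL=((375.75,279.5),(336.25,294.25)),footR=((403.5,282.5),(356.25,308.25)),dFL=((143,189.25),(217.5,153.25)),dFR=((222.25,199),(263.75,182.5)),shelf=((200.5,245),(220,195.75)),
jar=((275.5,226),(283.25,213.75)),can=((346.25,223.75),(322,223.75)),sock=((207.5,160),(271,151.25)))
for k,(a,b) in D.items():
    X,e=tri(a,b);print(k,X,round(e,4))
for k,z in(("tubeL",.012),("tubeR",.012),("footL",.008),("footR",.008),("pipeL",.0725),("pipeR",.0725),("dFL",.056),("dFR",.056),("shelf",.13)):
    print(k,pl("scene",D[k][0],z)[:2],pl("side",D[k][1],z)[:2])
from scipy.spatial.transform import Rotation as R
q=state()["tcp_rot"];print(R.from_quat(q,scalar_first=True).as_matrix())
E
```

```text
tubeL [ 0.4324 -0.1287  0.0115] 0.0001
tubeR [ 0.4422  0.0288 -0.0002] 0.0012
pipeL [0.5608 0.1416 0.0672] 0.0002
pipeR [0.5467 0.3003 0.0716] 0.0002
footL [ 0.6276  0.197  -0.0041] 0.001
footR [ 0.6224  0.2661 -0.0024] 0.0002
dFL [ 0.5191 -0.47    0.0382] 0.0004
dFR [ 0.5035 -0.2454  0.0378] 0.0004
shelf [ 0.6771 -0.2236  0.1167] 0.0005
jar [ 0.5683 -0.0756  0.0672] 0.0002
can [0.5813 0.1024 0.1715] 0.0005
sock [ 0.4098 -0.3133  0.072 ] 0.0
tubeL [ 0.4328 -0.1286] [ 0.4326 -0.1284]
tubeR [0.4479 0.0301] [0.4516 0.0366]
footL [0.6335 0.196 ] [0.6325 0.2027]
footR [0.6268 0.2647] [0.6273 0.2704]
pipeL [0.5637 0.1415] [0.5636 0.1445]
pipeR [0.5473 0.3001] [0.5471 0.3006]
dFL [ 0.5288 -0.4589] [ 0.5294 -0.4507]
dFR [ 0.5138 -0.2382] [ 0.5143 -0.2292]
shelf [ 0.6829 -0.2183] [ 0.6831 -0.2112]
[[ 0.9438 -0.0005  0.3305]
 [-0.3305 -0.001   0.9438]
 [-0.0002 -1.     -0.0011]]
```

The crops confirm the white tube, ends at scene (271,190) and (325,204). The pipe lies in the saddle, the can is on the -y side and the hex set is on the +y side. So I grip the pipe on its +y end. First I move above it.

>>> send_rows:
  deltas: [3.05, -1.98, 0.5, -5.4, 3.05, -1.98, 0.5, -5.4, 3.05, -1.98, 0.5, -5.4, 3.05, -1.98, 0.5, -5.4, 3.05, -1.98, 0.5, -5.4, 3.05, -1.98, 0.5, -5.4, 3.05, -1.98, 0.5, -5.4, 3.05, -1.98, 0.5, -5.4, 3.05, -1.98, 0.5, -5.4, 3.05, -1.98, 0.5, -5.4, 3.05, -1.98, 0.5, -5.4, 3.05, -1.98, 0.5, -5.4]
  gripper: 1

```text
time: 1.15
position: [0.5548, 0.2699, 0.2797]
tcp_rot: [-0.514, 0.517, -0.487, 0.481]
ft_force: [-0.3, 0.4, -0.5]
opening: 0.0881
```

```bash
cat >> h.py <<'E'
from scipy.spatial.transform import Rotation as Rt
def st():
    s=state();m=Rt.from_quat(s["tcp_rot"],scalar_first=True).as_matrix()
    print("t",round(s["time"],2),"pos",np.round(s["position"],4),"jawyaw",round(np.degrees(np.arctan2(m[1,2],m[0,2])),2),"down",np.round(m[:,1],3),"f",np.round(s["ft_force"],2),"open",round(float(s["opening"]),4),"q6",np.round(s["q"],2));return s
def wcap(name):
    m=camera_model("wrist");im=capture("wrist")
    cv2.imwrite(f"pics/{name}.png",im[:,:,::-1]);np.savez(f"pics/{name}.npz",**m);return m
def wray(m,p):
    f=200/np.tan(np.radians(float(m["vfov"])/2));v=np.array([p[0]-m["cx"],p[1]-m["cy"]]);r=np.linalg.norm(v);th=r/f
    d=np.r_[v/r*np.sin(th),np.cos(th)];return -np.array(m["R"]).T@m["t"],np.array(m["R"]).T@d
def wpl(m,p,z):
    o,d=wray(m,p);return o+d*(z-o[2])/d[2]
E
python3 - <<'E'
from h import *
st();wcap("w1")
E
```

```text
t 1.15 pos [0.5548 0.2699 0.2797] jawyaw 3.57 down [-0.01   0.002 -1.   ] f [-0.26  0.39 -0.55] open 0.0881 q6 [0.26 0.48 0.97 0.   1.7  0.2 ]
```

View pics/w1.png

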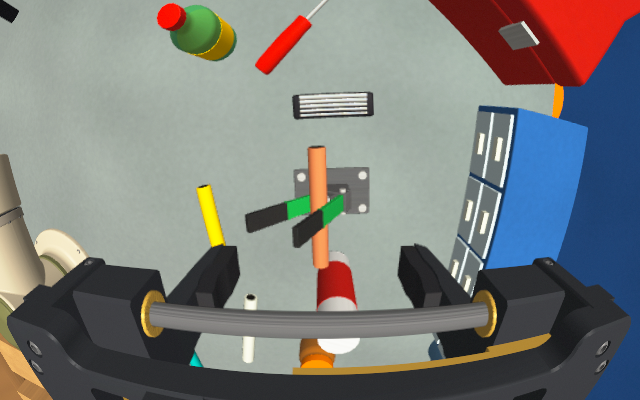

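```bash
python3 - <<'E'
import cv2
a=cv2.imread("pics/w1.png")
cv2.imwrite("pics/w1z.png",cv2.resize(a[130:280,230:390],None,fx=5,fy=4,interpolation=cv2.INTER_CUBIC)[:600])
E
```

```text
(no output)
```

View pics/w1z.png

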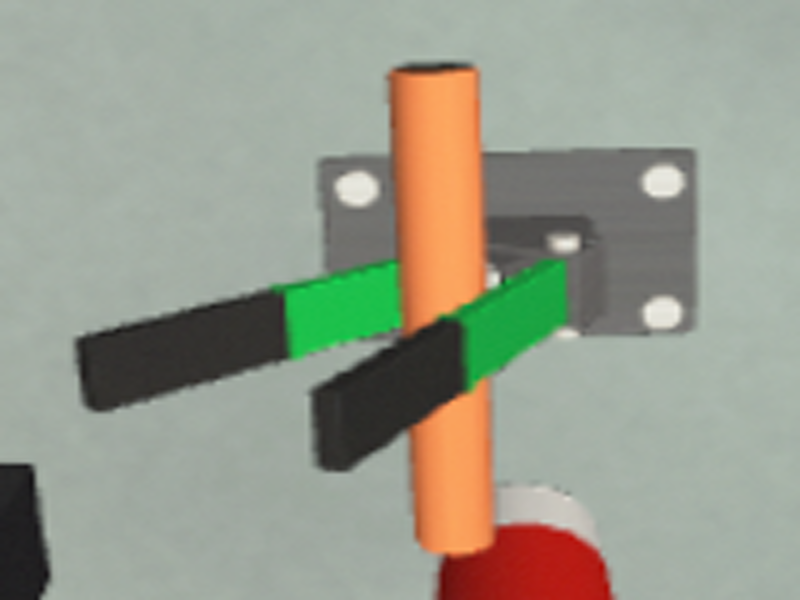

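```bash
python3 - <<'E'
from h import *
np.set_printoptions(precision=4,suppress=True)
m=np.load("pics/w1.npz")
g=lambda u,v,z:wpl(m,(230+u/5,130+v/4),z)
f=[g(*c,.008) for c in((318,158),(695,150),(695,332))];print("foot",f)
e=f[1]-f[0];print("yaw",np.degrees(np.arctan2(e[1],e[0])),"len",np.linalg.norm(e),np.linalg.norm(f[1]-f[2]), "org",(f[0]+f[2])/2)
a=g(435,66,.0725);b=g(456,550,.0835);print("pipe",a,b,np.linalg.norm(a-b))
yw=np.degrees(np.arctan2(-(a-b)[0],(a-b)[1]));print("yaw",yw,(a+b)/2)
E
```

```text
foot [array([0.5167, 0.2568, 0.008 ]), array([0.6251, 0.2672, 0.008 ]), array([0.6328, 0.1977, 0.008 ])]
yaw 5.462740734147319 len 0.10885933198025663 0.06986421682896084 org [0.5747 0.2272 0.008 ]
pipe [0.5487 0.3008 0.0725] [0.5642 0.143  0.0835] 0.15899532662556584
yaw 5.612945237444516 [0.5564 0.2219 0.078 ]
```

>>> send_rows:
  deltas: [-0.25, 0.6, -2, 1, -0.25, 0.6, -3, 1, 0, 0, -3, 0, 0, 0, -3, 0, 0, 0, -2, 0, 0, 0, 0, 0]

```text
time: 1.7
position: [0.5579, 0.2739, 0.1434]
tcp_rot: [-0.518, 0.52, -0.482, 0.478]
ft_force: [-1.3, -0.3, -1.0]
opening: 0.0879
```

```bash
python3 - <<'E'
from h import *
st()
E
```

```text
t 1.7 pos [0.5579 0.2739 0.1434] jawyaw 4.51 down [-0.006  0.001 -1.   ] f [-1.34 -0.27 -1.  ] open 0.0879 q6 [0.27 0.57 1.21 0.   1.37 0.19]
```

>>> send_rows:
  deltas: [-0.8, 0.8, 0, 1.1, 0, 0, 0, 0]

```text
time: 1.87
position: [0.5492, 0.2824, 0.1435]
tcp_rot: [-0.523, 0.526, -0.477, 0.473]
ft_force: [0.5, -0.0, -0.1]
opening: 0.0885
```

```bash
python3 - <<'E'
from h import *
st()
E
```

```text
t 1.87 pos [0.5492 0.2824 0.1435] jawyaw 5.69 down [-0.007  0.    -1.   ] f [ 0.46 -0.03 -0.14] open 0.0885 q6 [0.28 0.56 1.22 0.   1.37 0.18]
```

>>> send_rows:
  deltas: [0, 0, -3, 0, 0, 0, -3.5, 0, 0, 0, 0, 0]

```text
time: 2.12
position: [0.5513, 0.2848, 0.0837]
tcp_rot: [0.527, -0.523, 0.473, -0.474]
ft_force: [-0.3, -0.8, -0.4]
opening: 0.088
```

```bash
python3 - <<'E'
from h import *
st()
E
```

```text
t 2.12 pos [0.5513 0.2848 0.0837] jawyaw 5.86 down [ 0.005  0.004 -1.   ] f [-0.32 -0.76 -0.42] open 0.088 q6 [0.29 0.62 1.3  0.   1.22 0.18]
```

>>> send_rows:
  deltas: [-0.1, -0.25, -0.6, 0, 0, 0, 0, 0]

```text
time: 2.28
position: [0.5513, 0.283, 0.0808]
tcp_rot: [0.529, -0.522, 0.472, -0.475]
ft_force: [-0.1, -0.8, 0.7]
opening: 0.0878
```

>>> send_rows:
  deltas: [0, 0, 0, 0, 0, 0, 0, 0, 0, 0, 0, 0, 0, 0, 0, 0, 0, 0, 0, 0, 0, 0, 0, 0, 0, 0, 0, 0, 0, 0, 0, 0]
  gripper: 0
  force: 40

```text
time: 2.95
position: [0.5544, 0.284, 0.0889]
tcp_rot: [0.532, -0.518, 0.47, -0.477]
ft_force: [0.8, -0.1, -0.5]
opening: 0.0366
```

```bash
python3 - <<'E'
from h import *
st();wcap("w2")
E
```

```text
t 2.95 pos [0.5544 0.284  0.0889] jawyaw 5.93 down [ 0.021  0.008 -1.   ] f [ 0.81 -0.08 -0.49] open 0.0366 q6 [0.28 0.61 1.3  0.   1.21 0.18]
```

View pics/w2.png

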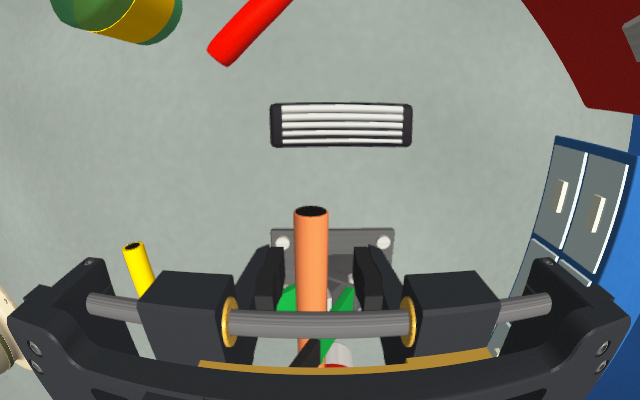

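>>> send_rows:
  deltas: [-0.3, -0.1, -1.0, 0, 0, 0, -0.1, 0, 0, 0, -0.1, 0, 0, 0, -0.1, 0]

```text
time: 3.33
position: [0.5517, 0.2831, 0.0759]
tcp_rot: [0.532, -0.518, 0.47, -0.477]
ft_force: [-0.3, 0.1, 0.8]
opening: 0.0065
```

```bash
python3 - <<'E'
from h import *
st()
E
```

```text
t 3.33 pos [0.5517 0.2831 0.0759] jawyaw 5.92 down [ 0.021  0.009 -1.   ] f [-0.31  0.09  0.77] open 0.0065 q6 [0.28 0.62 1.32 0.   1.18 0.18]
```

```bash
python3 - <<'E'
from h import *
wcap("w3")
for n in("scene","side"):cv2.imwrite(f"pics/c_{n}.png",cv2.resize(capture(n)[180:330,270:450,::-1],None,fx=4,fy=4))
st()
E
```

```text
t 3.48 pos [0.5518 0.2831 0.0761] jawyaw 5.92 down [ 0.021  0.009 -1.   ] f [ 0.06  0.32 -0.02] open 0.0006 q6 [0.28 0.62 1.32 0.   1.18 0.18]
```

View pics/w3.png

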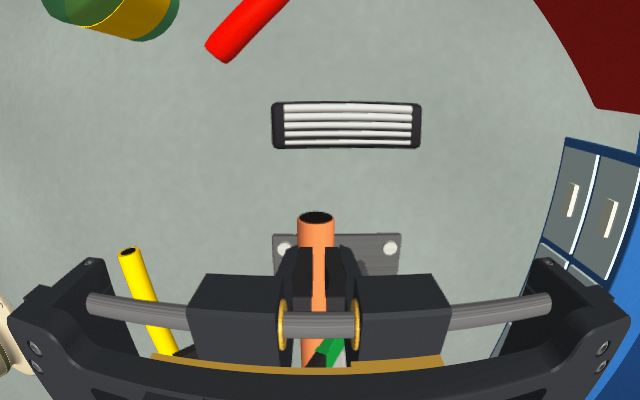

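View pics/c_side.png

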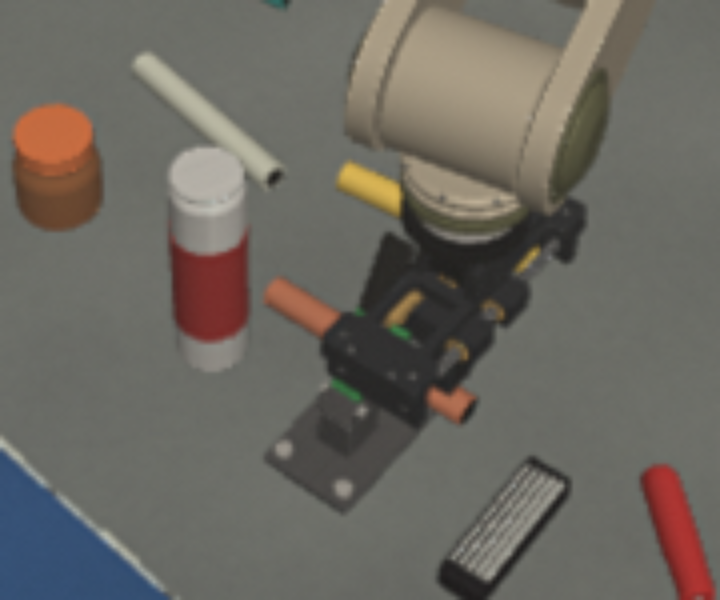

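```bash
cat >> h.py <<'E'
def wproj(m,X):
    f=200/np.tan(np.radians(float(m["vfov"])/2));c=np.array(m["R"])@X+m["t"];r=np.hypot(c[0],c[1]);th=np.arctan2(r,c[2]);return c[:2]/r*th*f+[m["cx"],m["cy"]]
E
python3 - <<'E'
from h import *
s=st();wcap("w4")
m=np.load("pics/w4.npz");A=Rt.from_quat(s["tcp_rot"],scalar_first=True).as_matrix()
for d in(-.04,-.02,0,.003,.022):print(d,wproj(m,np.array(s["position"])+A[:,1]*d))
y=np.array([-.0978,.9952,0])
for k in(.08,.06,.04):
  for z in(.0725,.0835):print("pipe",k,z,wproj(m,np.r_[.5562,.222,z]+k*y))
im=cv2.imread("pics/w4.png");cv2.imwrite("pics/w4z.png",cv2.resize(im[190:340,240:400],None,fx=5,fy=4,interpolation=cv2.INTER_CUBIC))
E
```

```text
t 3.48 pos [0.5518 0.2831 0.0761] jawyaw 5.92 down [ 0.021  0.009 -1.   ] f [ 0.06  0.32 -0.02] open 0.0006 q6 [0.28 0.62 1.32 0.   1.18 0.18]
-0.04 [319.32017139 284.26313603]
-0.02 [319.22368455 263.73343011]
0 [319.14428351 247.10178033]
0.003 [319.13359973 244.88131913]
0.022 [319.0721852 232.1949527]
pipe 0.08 0.0725 [316.41135493 215.15416125]
pipe 0.08 0.0835 [316.73582919 222.08882669]
pipe 0.06 0.0725 [316.28665141 246.31355573]
pipe 0.06 0.0835 [316.59346819 254.70480506]
pipe 0.04 0.0725 [316.18424706 274.71079913]
pipe 0.04 0.0835 [316.47494342 284.11749185]
```

View pics/w4z.png

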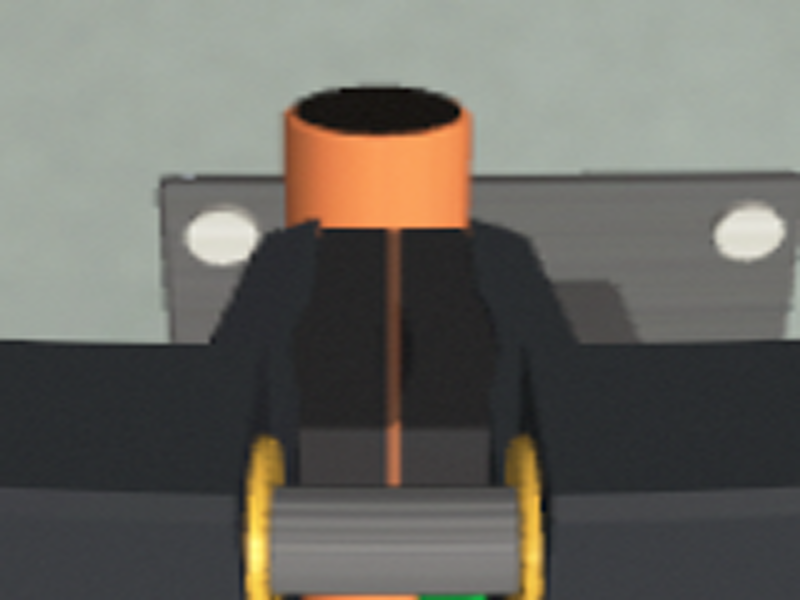

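```bash
python3 - <<'E'
from h import *
A=Rt.from_quat([-0.697,0.698,-0.119,0.118],scalar_first=True).as_matrix();p=np.array([.182,.519,.2205])
for n,x0,y0 in(("side",500,120),("scene",490,20)):
    im=cv2.imread(f"pics/a_{n}.png");im=cv2.resize(im[y0:y0+130,x0:x0+130],None,fx=4,fy=4,interpolation=cv2.INTER_CUBIC)
    for d,c in((.022,(0,0,255)),(0,(0,255,255))):
        for sg in(-1,1):
          for w in (-.009,.009):
            q=proj(n,p+A[:,1]*d+A[:,2]*sg*.044+A[:,0]*w);cv2.circle(im,(int((q[0]-x0)*4),int((q[1]-y0)*4)),3,c,-1)
    cv2.imwrite(f"pics/d_{n}.png",im)
E
```

```text
(no output)
```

View pics/d_side.png

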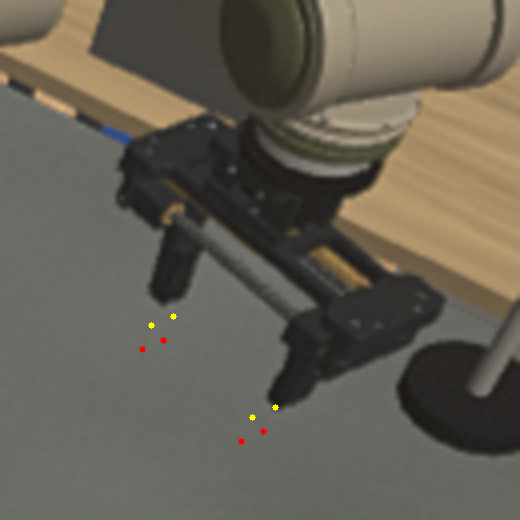

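View pics/d_scene.png

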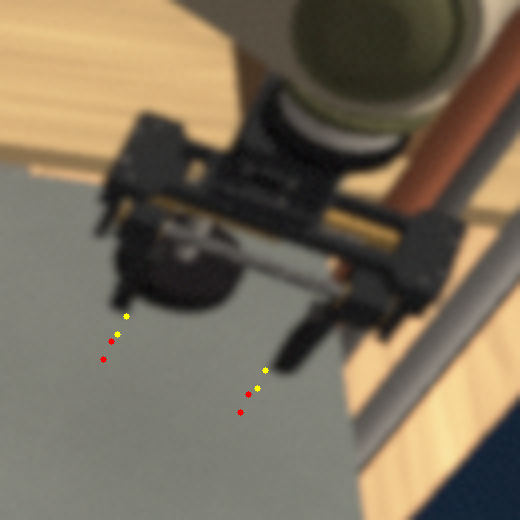

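```bash
python3 - <<'E'
from h import *
np.set_printoptions(precision=4,suppress=True)
print("+y",tri((561.25,112),(569.25,220.75)),"-y",tri((520.5,96.25),(541.25,195)))
im=cv2.imread("pics/w1.png");cv2.imwrite("pics/w1f.png",cv2.resize(im[230:310,160:480],None,fx=2.5,fy=5,interpolation=cv2.INTER_CUBIC))
E
```

```text
+y (array([0.2025, 0.566 , 0.2378]), np.float64(0.00015094355003900253)) -y (array([0.1629, 0.4728, 0.2329]), np.float64(0.0003064102092676116))
```

View pics/w1f.png

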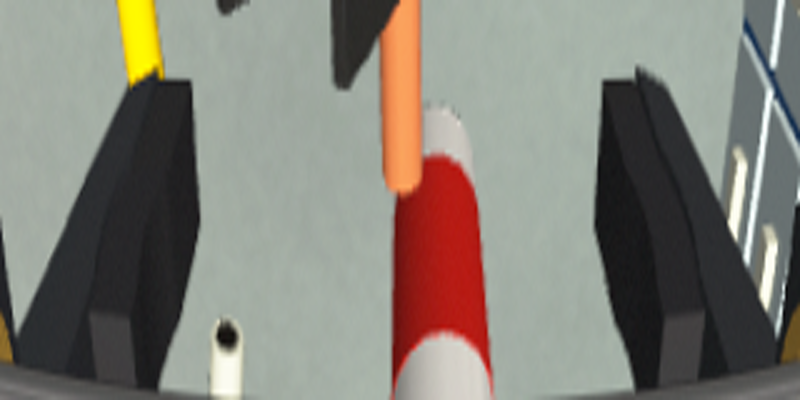

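```bash
python3 - <<'E'
from h import *
np.set_printoptions(precision=4,suppress=True)
m=np.load("pics/w1.npz");tcp=np.array([.5548,.2699,.2797])
for a,b in(((236.8,246),(400.8,246)),((240,274),(398.8,275))):
    o,d1=wray(m,a);_,d2=wray(m,b)
    # points o+s*d1,o+s*d2 separated .088
    s=.0881/np.linalg.norm(d1-d2);P,Q=o+s*d1,o+s*d2
    print((P+Q)/2-tcp,P-tcp,Q-tcp,o-tcp)
E
```

```text
[-0.0007  0.0089  0.0182] [-0.0446  0.0061  0.0185] [0.0433 0.0117 0.0178] [-0.004   0.0809  0.1644]
[ 0.0007 -0.0079  0.0199] [-0.0432 -0.0105  0.0201] [ 0.0447 -0.0053  0.0198] [-0.004   0.0809  0.1644]
```

The wrist stereo and both outer cameras agree that the fingertips sit about 19 mm above the reported TCP, not 22 mm below it as the text says. The fingers therefore closed above the pipe, and nothing was touched. From here I use tip z = reported z + 19 mm. I'll reopen and go lower.

>>> send_rows:
  deltas: [-0.1, -0.1, 0, 0, 0, 0, 0, 0, 0, 0, 0, 0, 0, 0, 0, 0, 0, 0, 0, 0, 0, 0, 0, 0, 0, 0, 0, 0, 0, 0, 0, 0, 0, 0, 0, 0]
  gripper: 0.8

```text
time: 4.28
position: [0.5511, 0.2821, 0.0769]
tcp_rot: [0.533, -0.517, 0.47, -0.477]
ft_force: [0.2, 0.1, -0.3]
opening: 0.0583
```

```bash
python3 - <<'E'
from h import *
st()
E
```

```text
t 4.28 pos [0.5511 0.2821 0.0769] jawyaw 5.92 down [ 0.023  0.009 -1.   ] f [ 0.2   0.13 -0.34] open 0.0583 q6 [0.28 0.62 1.32 0.   1.18 0.18]
```

>>> send_rows:
  deltas: [0, 0, -1.5, 0, 0, 0, -1.5, 0, 0, 0, -0.7, 0, 0, 0, 0, 0]

```text
time: 4.62
position: [0.5517, 0.2823, 0.0396]
tcp_rot: [0.534, -0.517, 0.469, -0.478]
ft_force: [-0.2, 0.2, -0.5]
opening: 0.0708
```

```bash
python3 - <<'E'
from h import *
st()
E
```

```text
t 4.62 pos [0.5517 0.2823 0.0396] jawyaw 5.93 down [ 0.025  0.01  -1.   ] f [-0.25  0.18 -0.46] open 0.0708 q6 [0.28 0.66 1.36 0.   1.09 0.18]
```

>>> send_rows:
  deltas: [-0.15, 0, 0, 0, 0, 0, 0, 0, 0, 0, 0, 0, 0, 0, 0, 0, 0, 0, 0, 0, 0, 0, 0, 0, 0, 0, 0, 0, 0, 0, 0, 0, 0, 0, 0, 0, 0, 0, 0, 0, 0, 0, 0, 0, 0, 0, 0, 0]
  gripper: 0
  force: 40

```text
time: 5.62
position: [0.551, 0.2827, 0.0425]
tcp_rot: [0.535, -0.516, 0.468, -0.478]
ft_force: [-0.5, 0.2, 0.4]
opening: 0.0207
```

```bash
python3 - <<'E'
from h import *
st()
E
```

```text
t 5.62 pos [0.551  0.2827 0.0425] jawyaw 5.92 down [ 0.029  0.011 -1.   ] f [-0.46  0.16  0.36] open 0.0207 q6 [0.28 0.66 1.36 0.   1.09 0.18]
```

>>> send_rows:
  deltas: [-0.57, -0.06, 0.82, 0, -0.57, -0.06, 0.82, 0, -0.57, -0.06, 0.82, 0, 0, 0, 0, 0]

```text
time: 5.95
position: [0.5319, 0.2807, 0.0692]
tcp_rot: [0.534, -0.516, 0.469, -0.478]
ft_force: [-1.0, 0.6, 0.1]
opening: 0.021
```

```bash
python3 - <<'E'
from h import *
st();wcap("w5")
E
```

```text
t 5.95 pos [0.5319 0.2807 0.0692] jawyaw 5.92 down [ 0.027  0.011 -1.   ] f [-1.    0.58  0.11] open 0.021 q6 [0.29 0.6  1.39 0.   1.12 0.18]
```

View pics/w5.png

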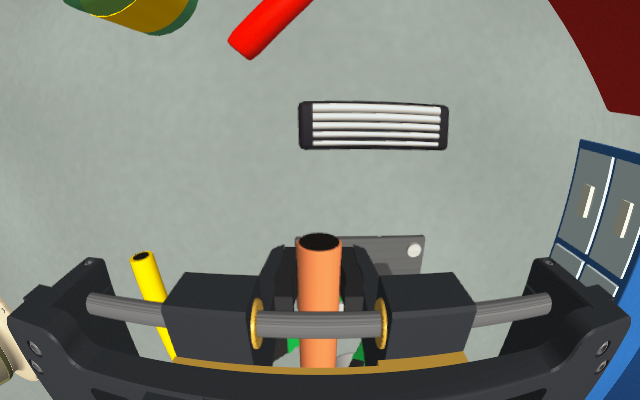

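>>> send_rows:
  deltas: [-0.9, -0.09, 1.3, 0, -0.9, -0.09, 1.3, 0, -0.9, -0.09, 1.3, 0, -0.9, -0.09, 1.3, 0, -0.9, -0.09, 1.3, 0, -0.5, 0, 2.5, 0, 0, 0, 2.5, 0, 0, 0, 2.5, 0, 0, 0, 0, 0]

```text
time: 6.75
position: [0.4775, 0.2751, 0.2139]
tcp_rot: [0.534, -0.517, 0.469, -0.478]
ft_force: [-1.0, -0.2, -0.1]
opening: 0.0208
```

```bash
python3 - <<'E'
from h import *
st();wcap("w6")
for n in("scene","side"):cv2.imwrite(f"pics/e_{n}.png",capture(n)[:,:,::-1])
E
```

```text
t 6.75 pos [0.4775 0.2751 0.2139] jawyaw 5.91 down [ 0.025  0.01  -1.   ] f [-0.96 -0.25 -0.13] open 0.0208 q6 [0.31 0.38 1.33 0.   1.41 0.2 ]
```

View pics/w6.png

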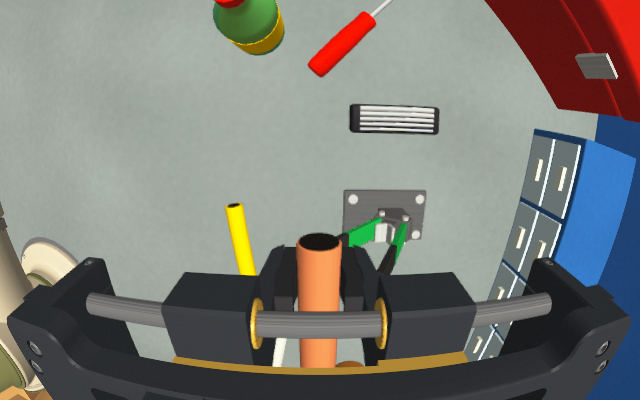

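View pics/e_side.png

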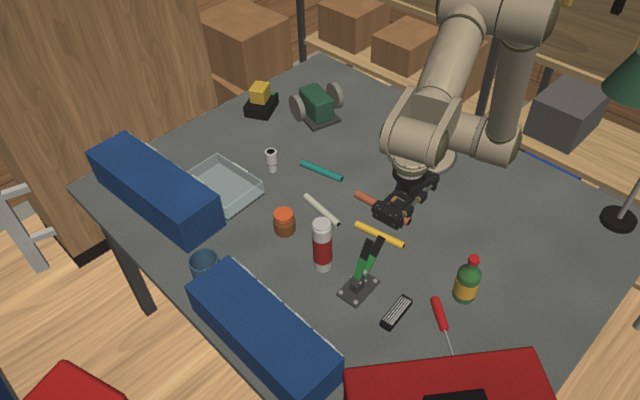

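>>> send_rows:
  deltas: [0.2, -1.5, 0.5, 0, 0.5, -2.5, 0.5, -0.1, 0.6, -3.5, 0.5, -0.2, 0.6, -3.5, 0, -0.2, 0.6, -3.5, 0, -0.2, 0.6, -3.5, 0, -0.2, 0.6, -3.5, 0, -0.2, 0.6, -3.5, 0, -0.2, 0.6, -3.5, 0, -0.2, 0.6, -3.5, 0, -0.2, 0.6, -3.5, 0, -0.2, 0.6, -3.5, 0, -0.2]

```text
time: 7.9
position: [0.5346, -0.1275, 0.2026]
tcp_rot: [-0.517, 0.52, -0.489, 0.473]
ft_force: [0.8, -0.4, -0.4]
opening: 0.0209
```

```bash
python3 - <<'E'
from h import *
st()
E
```

```text
t 7.9 pos [ 0.5346 -0.1275  0.2026] jawyaw 4.27 down [-0.02   0.012 -1.   ] f [ 0.84 -0.44 -0.38] open 0.0209 q6 [-0.45  0.4   1.31  0.    1.45 -0.53]
```

>>> send_rows:
  deltas: [0.6, -3, 0, 0, 0.6, -3, 0, 0, 0.6, -3, 0, 0, 0.5, -2, 0, 0, 0, 0, 0, 0, 0, 0, 0, 0]

```text
time: 8.4
position: [0.5545, -0.2497, 0.189]
tcp_rot: [-0.513, 0.519, -0.499, 0.468]
ft_force: [0.1, -0.3, -0.0]
opening: 0.0213
```

```bash
python3 - <<'E'
from h import *
st();wcap("w7")
cv2.imwrite("pics/f_scene.png",cv2.resize(capture("scene")[130:280,60:260,::-1],None,fx=4,fy=4))
cv2.imwrite("pics/f_side.png",cv2.resize(capture("side")[100:250,130:330,::-1],None,fx=4,fy=4))
E
```

```text
t 8.4 pos [ 0.5545 -0.2497  0.189 ] jawyaw 3.75 down [-0.038  0.023 -0.999] f [ 0.11 -0.31 -0.04] open 0.0213 q6 [-0.62  0.53  1.14 -0.    1.51 -0.68]
```

View pics/w7.png

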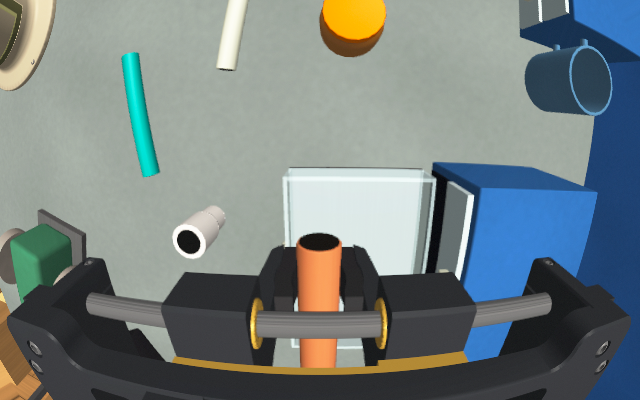

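View pics/f_side.png

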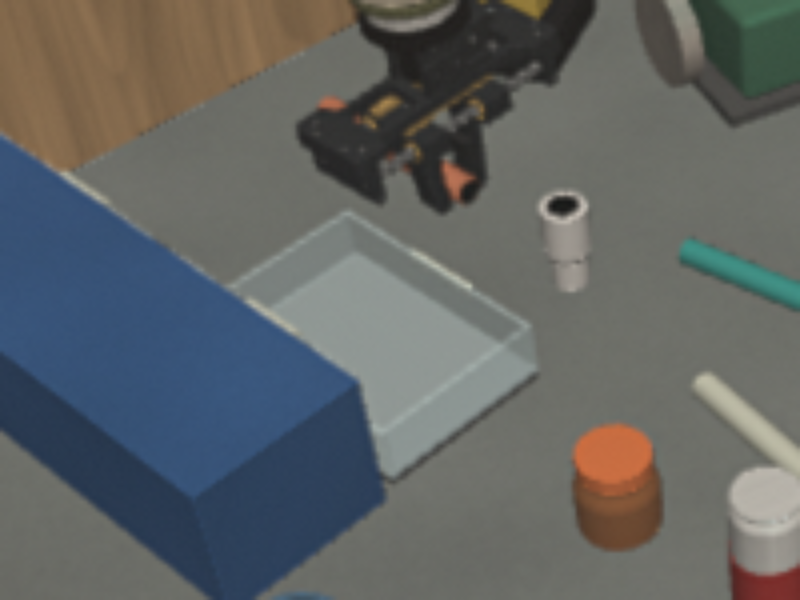

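```bash
python3 - <<'E'
from h import *
np.set_printoptions(precision=4,suppress=True)
m=np.load("pics/w7.npz")
a,b=wpl(m,(284.5,178),.056),wpl(m,(435,179),.056);print(a,b,np.linalg.norm(a-b),np.degrees(np.arctan2(b[1]-a[1],b[0]-a[0])))
print("shelf corner",wpl(m,(432,162),.13), wpl(m,(437,290),.056))
E
```

```text
[ 0.5146 -0.2397  0.056 ] [ 0.6672 -0.2283  0.056 ] 0.15298178113396965 4.2748805239401255
shelf corner [ 0.635  -0.2015  0.13  ] [ 0.6971 -0.3594  0.056 ]
```

>>> send_rows:
  deltas: [0.4, -2, 0, 0.1, 0.3, -1.5, 0, 0.1, 0, 0, 0, 0, 0, 0, 0, 0]

```text
time: 8.88
position: [0.5622, -0.2785, 0.191]
tcp_rot: [-0.516, 0.522, -0.495, 0.465]
ft_force: [-0.0, -0.1, -0.8]
opening: 0.021
```

```bash
python3 - <<'E'
from h import *
st()
E
```

```text
t 8.88 pos [ 0.5622 -0.2785  0.191 ] jawyaw 4.44 down [-0.037  0.023 -0.999] f [-0.02 -0.12 -0.81] open 0.021 q6 [-0.65  0.56  1.08 -0.    1.55 -0.72]
```

>>> send_rows:
  deltas: [0, -0.4, -2, 0, 0, -0.2, -2.5, 0, 0, 0, -2.5, 0, 0, 0, -2.5, 0, 0, 0, -1.5, 0, 0, 0, 0, 0]

```text
time: 9.38
position: [0.5623, -0.2756, 0.0805]
tcp_rot: [-0.518, 0.523, -0.492, 0.465]
ft_force: [-0.2, -0.1, -0.9]
opening: 0.0207
```

```bash
python3 - <<'E'
from h import *
st()
E
```

```text
t 9.38 pos [ 0.5623 -0.2756  0.0805] jawyaw 4.81 down [-0.032  0.02  -0.999] f [-0.23 -0.1  -0.93] open 0.0207 q6 [-0.64  0.65  1.24 -0.    1.29 -0.73]
```

>>> send_rows:
  deltas: [0, -0.9, 0, 0, 0, -0.1, -1.5, 0, 0, -0.1, -1.5, 0, 0, 0, -1.5, 0, 0, 0, -0.8, 0, 0, 0, 0, 0]

```text
time: 9.88
position: [0.5653, -0.287, 0.0339]
tcp_rot: [-0.519, 0.523, -0.487, 0.468]
ft_force: [-0.3, 0.5, -1.0]
opening: 0.021
```

```bash
python3 - <<'E'
from h import *
st();wcap("w8")
cv2.imwrite("pics/g_side.png",cv2.resize(capture("side")[100:250,130:330,::-1],None,fx=4,fy=4))
E
```

```text
t 9.88 pos [ 0.5653 -0.287   0.0339] jawyaw 5.02 down [-0.023  0.013 -1.   ] f [-0.31  0.54 -1.  ] open 0.021 q6 [-0.65  0.71  1.27 -0.    1.18 -0.74]
```

View pics/g_side.png

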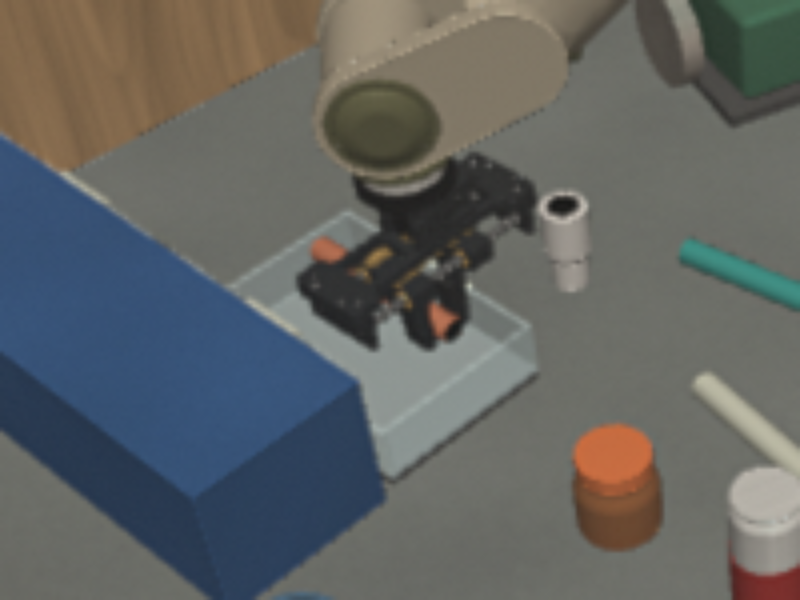

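View pics/w8.png

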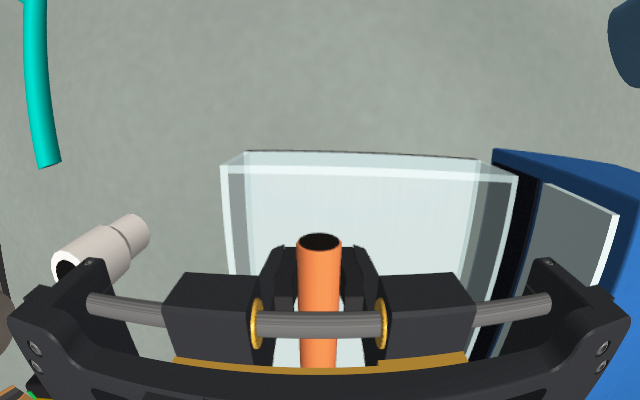

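>>> send_rows:
  deltas: [-0.3, 0, -1.0, 0, 0, 0, -0.8, 0, 0, 0, 0, 0]

```text
time: 10.23
position: [0.5637, -0.2882, 0.0188]
tcp_rot: [-0.52, 0.523, -0.484, 0.471]
ft_force: [0.6, -0.2, -1.0]
opening: 0.0204
```

>>> send_rows:
  deltas: [0, 0, 0, 0, 0, 0, 0, 0, 0, 0, 0, 0, 0, 0, 0, 0, 0, 0, 0, 0, 0, 0, 0, 0]
  gripper: 0.36

```text
time: 10.73
position: [0.5643, -0.2888, 0.0199]
tcp_rot: [-0.52, 0.523, -0.483, 0.472]
ft_force: [0.3, -0.2, -0.3]
opening: 0.0318
```

```bash
python3 - <<'E'
from h import *
st();wcap("w9")
E
```

```text
t 10.73 pos [ 0.5643 -0.2888  0.0199] jawyaw 5.04 down [-0.016  0.007 -1.   ] f [ 0.25 -0.24 -0.32] open 0.0318 q6 [-0.66  0.72  1.29 -0.    1.14 -0.74]
```

View pics/w9.png

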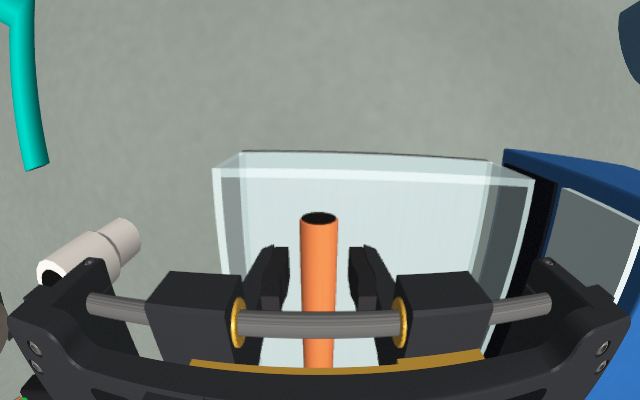

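>>> send_rows:
  deltas: [0, 0, 1, 0, 0, 0, 2, 0, 0, 0, 3, 0, 0, 0, 3, 0, 0, 0, 3, 0, 0, 0, 3, 0, 0, 0, 1.5, 0, -1, 3, 0, -1, -1.5, 3.5, 0, -1.5, -1.5, 3.5, 0, -1.5, -1.5, 3.5, 0, -1.5, -1.5, 3.5, 0, -1.5]

```text
time: 11.78
position: [0.4909, -0.118, 0.201]
tcp_rot: [0.487, -0.489, 0.514, -0.509]
ft_force: [0.5, 0.3, -0.5]
opening: 0.0319
```

>>> send_rows:
  deltas: [-1.5, 3.5, 0, -1.5, -1.5, 3.5, 0, -1, -1, 3, 0, 0, 0, 0, 0, 0, 0, 0, 0, 0]
  gripper: 0.8

```text
time: 12.2
position: [0.4443, -0.008, 0.2058]
tcp_rot: [0.478, -0.477, 0.523, -0.52]
ft_force: [-0.1, 0.1, -0.0]
opening: 0.0632
```

```bash
python3 - <<'E'
from h import *
st();wcap("w10")
cv2.imwrite("pics/h_scene.png",capture("scene")[:,:,::-1])
E
```

```text
t 12.2 pos [ 0.4443 -0.008   0.2058] jawyaw -5.11 down [-0.002  0.004 -1.   ] f [-0.07  0.15 -0.04] open 0.0632 q6 [-0.29  0.21  1.6   0.    1.34 -0.2 ]
```

View pics/w10.png

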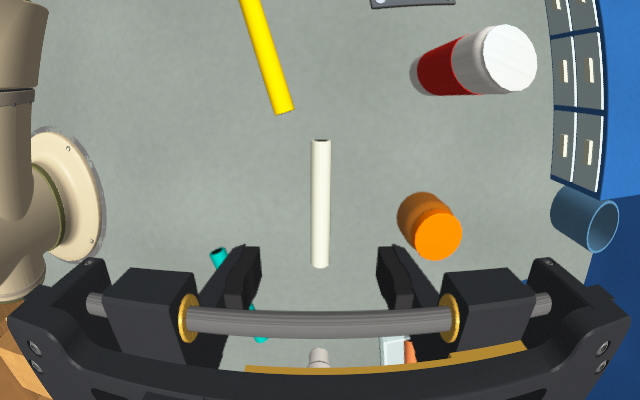

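View pics/h_scene.png

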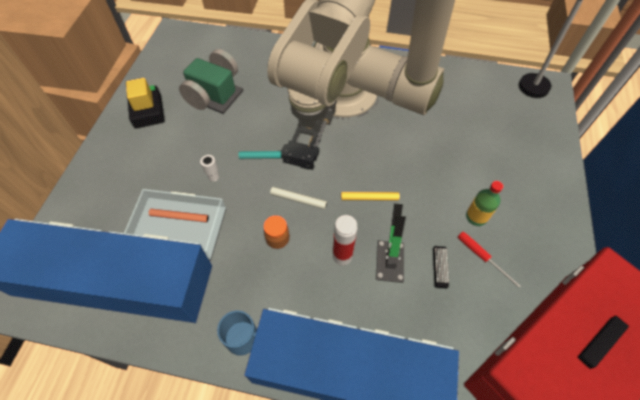

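```bash
python3 - <<'E'
from h import *
np.set_printoptions(precision=4,suppress=True)
m=np.load("pics/w10.npz")
a=wpl(m,(320.7,140.5),.016);b=wpl(m,(320.2,268),.018);d=a-b;print(a,b,np.linalg.norm(d),"yaw",np.degrees(np.arctan2(-d[0],d[1])));c=(a+b)/2
print("c",c,"grasp60",c+.06*d/np.linalg.norm(d))
E
```

```text
[0.4495 0.0323 0.016 ] [ 0.4348 -0.1307  0.018 ] 0.1636839742819763 yaw -5.168977508308265
c [ 0.4421 -0.0492  0.017 ] grasp60 [0.4475 0.0105 0.0163]
```

>>> send_rows:
  deltas: [0.3, 1.85, 0, 0, 0, 0, -2.5, 0, 0, 0, -3, 0, 0, 0, -3, 0, 0, 0, -3, 0, 0, 0, -2, 0, 0, 0, -0.5, 0, 0, 0, 0, 0]

```text
time: 12.97
position: [0.4544, 0.0003, 0.0618]
tcp_rot: [-0.475, 0.472, -0.524, 0.527]
ft_force: [0.4, -0.2, -0.1]
opening: 0.07
```

```bash
python3 - <<'E'
from h import *
st();wcap("w11")
E
```

```text
t 12.97 pos [4.544e-01 3.000e-04 6.180e-02] jawyaw -5.89 down [ 0.006  0.    -1.   ] f [ 0.36 -0.23 -0.09] open 0.07 q6 [-0.26  0.42  1.79  0.    0.93 -0.16]
```

View pics/w11.png

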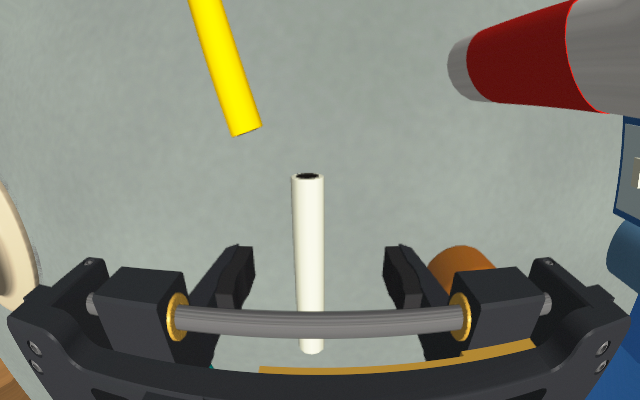

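>>> send_rows:
  deltas: [-0.75, 1.0, 0, 0.7, 0, 0, -2, 0, 0, 0, -2, 0, 0, 0, -1.3, 0, 0, 0, 0, 0]

```text
time: 13.43
position: [0.4502, 0.0106, 0.0143]
tcp_rot: [-0.482, 0.472, -0.516, 0.528]
ft_force: [0.0, 0.1, 1.1]
opening: 0.0706
```

```bash
python3 - <<'E'
from h import *
st()
E
```

```text
t 13.43 pos [0.4502 0.0106 0.0143] jawyaw -5.11 down [ 0.021 -0.003 -1.   ] f [0.04 0.11 1.13] open 0.0706 q6 [-0.24  0.49  1.86  0.    0.76 -0.15]
```

>>> send_rows:
  deltas: [-0.3, 0, -1.3, 0, 0, 0, -1.3, 0, 0, 0, 0, 0]

```text
time: 13.68
position: [0.449, 0.0111, -0.0082]
tcp_rot: [-0.484, 0.472, -0.513, 0.529]
ft_force: [-0.5, -0.3, 0.2]
opening: 0.0703
```

```bash
python3 - <<'E'
from h import *
st();wcap("w12")
E
```

```text
t 13.68 pos [ 0.449   0.0111 -0.0082] jawyaw -5.0 down [ 0.028 -0.005 -1.   ] f [-0.54 -0.34  0.18] open 0.0703 q6 [-0.24  0.54  1.89  0.    0.69 -0.16]
```

View pics/w12.png

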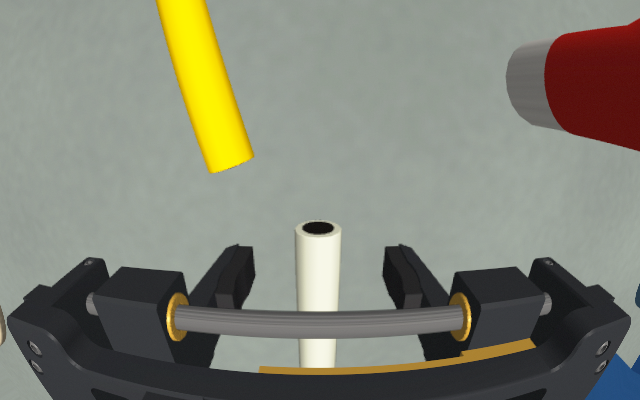

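>>> send_rows:
  deltas: [-0.1, 0, -0.6, 0, 0, 0, 0, 0, 0, 0, 0, 0]

```text
time: 13.98
position: [0.4498, 0.0111, -0.0105]
tcp_rot: [-0.485, 0.47, -0.511, 0.531]
ft_force: [0.2, 0.4, -0.0]
opening: 0.0705
```

```bash
python3 - <<'E'
from h import *
st()
E
```

```text
t 13.98 pos [ 0.4498  0.0111 -0.0105] jawyaw -4.95 down [ 0.034 -0.006 -0.999] f [ 0.24  0.37 -0.03] open 0.0705 q6 [-0.24  0.54  1.9   0.    0.67 -0.16]
```

>>> send_rows:
  deltas: [-0.1, 0, -0.4, 0, -0.05, 0, -0.1, 0, -0.05, 0, -0.05, 0, 0, 0, -0.05, 0, 0, 0, -0.05, 0, 0, 0, -0.05, 0, 0, 0, 0, 0, 0, 0, 0, 0, 0, 0, 0, 0, 0, 0, 0, 0, 0, 0, 0, 0]
  gripper: 0
  force: 30

```text
time: 14.9
position: [0.4443, 0.0117, -0.0167]
tcp_rot: [-0.484, 0.472, -0.513, 0.529]
ft_force: [-1.6, 0.3, 3.0]
opening: 0.0231
```

```bash
python3 - <<'E'
from h import *
st()
E
```

```text
t 14.9 pos [ 0.4443  0.0117 -0.0167] jawyaw -4.89 down [ 0.028 -0.005 -1.   ] f [-1.62  0.26  3.02] open 0.0231 q6 [-0.24  0.55  1.91  0.    0.65 -0.16]
```

>>> send_rows:
  deltas: [0, 0, 1, 0, 0, 0, 2, 0, 0, 0, 3, 0, 0, 0, 3, 0, 0, 0, 3, 0, 0, 0, 3, 0, 0, 0, 3, 0, 0, 0, 2, 0, 0, 0, 1, 0, 0, 0, 0, 0]

```text
time: 15.73
position: [0.4427, 0.0123, 0.2024]
tcp_rot: [-0.484, 0.472, -0.514, 0.528]
ft_force: [-0.4, -1.1, -0.6]
opening: 0.0235
```

```bash
python3 - <<'E'
from h import *
st();wcap("w13")
E
```

```text
t 15.73 pos [0.4427 0.0123 0.2024] jawyaw -4.95 down [ 0.026 -0.004 -1.   ] f [-0.41 -1.11 -0.56] open 0.0235 q6 [-0.24  0.2   1.62  0.    1.29 -0.16]
```

View pics/w13.png

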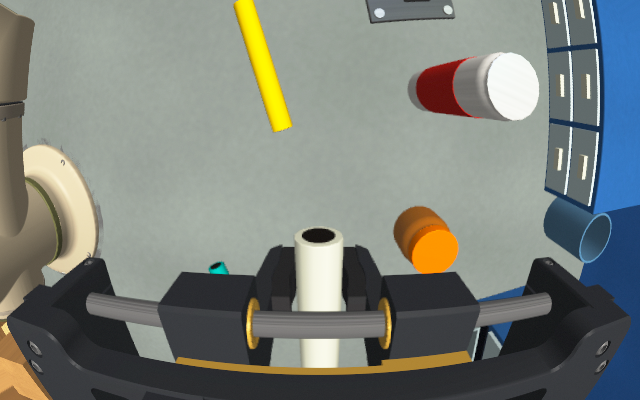

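>>> send_rows:
  deltas: [0.1, 2, 0, 1, 0.2, 3, 0, 1.3, 0.3, 3.5, 0, 1.3, 0.4, 3.5, 0, 1.3, 0.5, 3.5, 0, 1.3, 0.6, 3.5, 0, 1.3, 0.6, 3, 0, 1.3, 0.6, 2.5, 0, 1.3, 0, 1, 0, 0.5, 0, 0, 0, 0, 0, 0, 0, 0]

```text
time: 16.7
position: [0.4706, 0.2778, 0.185]
tcp_rot: [-0.524, 0.526, -0.472, 0.475]
ft_force: [0.0, -0.3, -1.1]
opening: 0.023
```

```bash
python3 - <<'E'
from h import *
st()
E
```

```text
t 16.7 pos [0.4706 0.2778 0.185 ] jawyaw 5.9 down [ 0.003 -0.005 -1.   ] f [ 0.05 -0.28 -1.1 ] open 0.023 q6 [ 0.32  0.4   1.37 -0.01  1.37  0.22]
```

>>> send_rows:
  deltas: [0.1, 0.05, -1.5, -0.3, 0, 0, -1.5, 0, 0, 0, 0, 0]

```text
time: 16.95
position: [0.4711, 0.2746, 0.1531]
tcp_rot: [-0.522, 0.524, -0.474, 0.478]
ft_force: [-1.5, 0.5, -1.6]
opening: 0.0229
```

```bash
python3 - <<'E'
from h import *
st();wcap("w14")
for n in("scene","side"):cv2.imwrite(f"pics/i_{n}.png",cv2.resize(capture(n)[170:320,270:450,::-1],None,fx=4,fy=4,interpolation=cv2.INTER_CUBIC))
E
```

```text
t 16.95 pos [0.4711 0.2746 0.1531] jawyaw 5.36 down [ 0.001 -0.006 -1.   ] f [-1.47  0.53 -1.56] open 0.0229 q6 [ 0.31  0.43  1.42 -0.01  1.29  0.22]
```

View pics/w14.png

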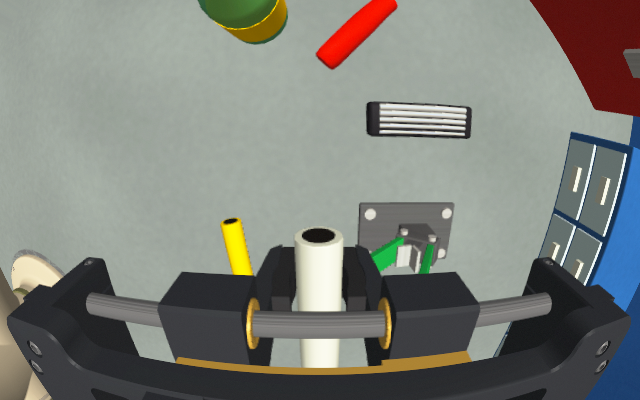

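View pics/i_side.png

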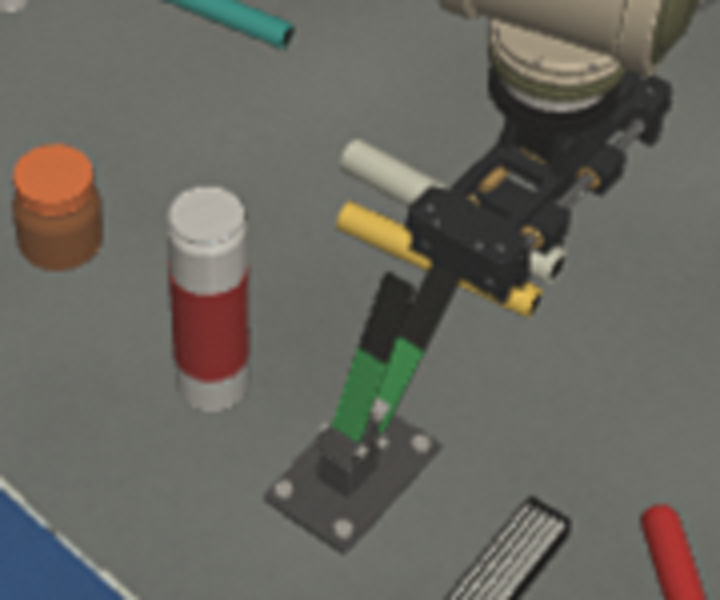

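>>> send_rows:
  deltas: [0.3, 0.4, 0, 0.2, 0, 0, 0, 0, 0.86, 0.1, -1.23, 0, 0.86, 0.1, -1.23, 0, 0.86, 0.1, -1.23, 0, 0, 0, 0, 0]

```text
time: 17.6
position: [0.5057, 0.2825, 0.119]
tcp_rot: [0.526, -0.521, 0.472, -0.479]
ft_force: [-0.2, -0.3, -1.2]
opening: 0.023
```

```bash
cat >> h.py <<'E'
def line():
    p=np.array(st()["position"]);S=np.array([.549,.2862,.045]);H=np.array([-.571,-.056,.819]);s=(p-S)@H;d=S+s*H-p
    print("s",round(s*100,2),"cm, fix cm",np.round(d*100,2))
E
python3 -c "
from h import *
line()"
```

```text
t 17.6 pos [0.5057 0.2825 0.119 ] jawyaw 5.52 down [ 0.013 -0.002 -1.   ] f [-0.21 -0.33 -1.22] open 0.023 q6 [ 0.31  0.52  1.38 -0.01  1.23  0.21]
s 8.55 cm, fix cm [-0.56 -0.11 -0.4 ]
```

>>> send_rows:
  deltas: [-0.55, 0, -0.4, 0, 0.4, 0.1, -0.85, 0, 0.5, 0.05, -0.85, 0, 0.5, 0.05, -0.85, 0, 0, 0, 0, 0]

```text
time: 18.02
position: [0.5148, 0.2846, 0.0853]
tcp_rot: [0.525, -0.522, 0.472, -0.479]
ft_force: [-0.1, -0.5, -2.2]
opening: 0.0229
```

```bash
python3 -c "
from h import *
line()"
```

```text
t 18.02 pos [0.5148 0.2846 0.0853] jawyaw 5.53 down [ 0.011 -0.003 -1.   ] f [-0.07 -0.49 -2.25] open 0.0229 q6 [ 0.31  0.57  1.39 -0.01  1.17  0.21]
s 5.26 cm, fix cm [ 0.42 -0.14  0.28]
```

>>> send_rows:
  deltas: [0.4, -0.1, 0.2, 0, 0.55, 0.05, -0.8, 0, 0.55, 0.05, -0.8, 0, 0.55, 0.05, -0.8, 0, 0, 0, 0, 0]

```text
time: 18.43
position: [0.538, 0.2853, 0.0614]
tcp_rot: [0.526, -0.521, 0.472, -0.479]
ft_force: [-0.9, -0.1, -0.9]
opening: 0.0229
```

```bash
python3 -c "
from h import *
line();wcap('w15')
for n in('scene','side'):cv2.imwrite(f'pics/j_{n}.png',cv2.resize(capture(n)[170:320,270:450,::-1],None,fx=4,fy=4,interpolation=cv2.INTER_CUBIC))
"
```

```text
t 18.43 pos [0.538  0.2853 0.0614] jawyaw 5.52 down [ 0.012 -0.002 -1.   ] f [-0.91 -0.12 -0.86] open 0.0229 q6 [ 0.3   0.63  1.36 -0.01  1.14  0.2 ]
s 1.98 cm, fix cm [-0.03 -0.02 -0.02]
```

View pics/w15.png

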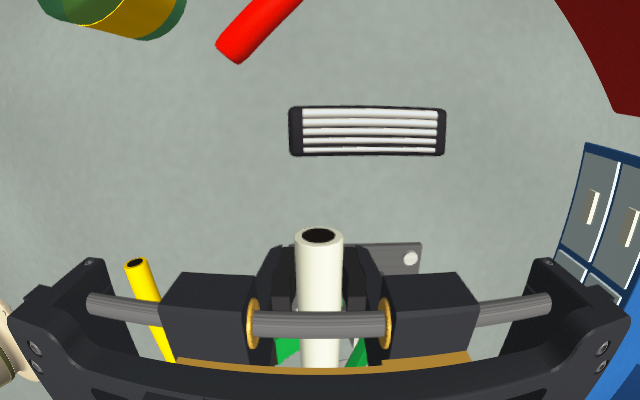

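View pics/j_side.png

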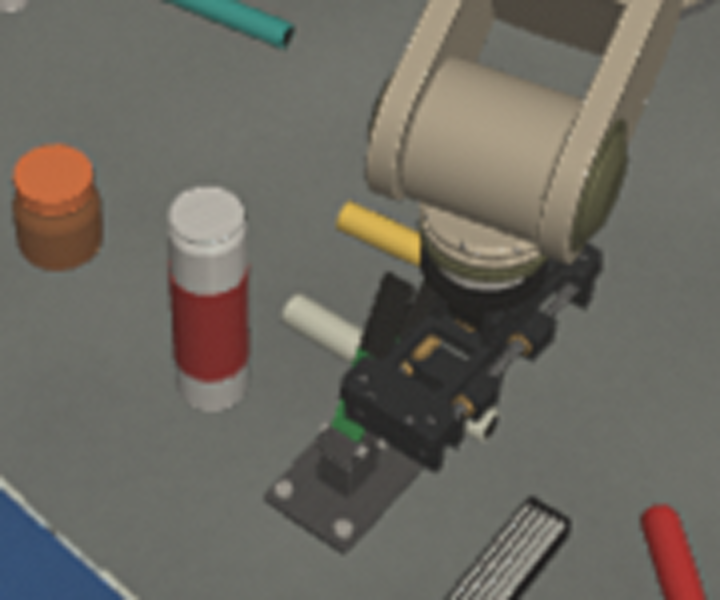

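On line and between the handles, with 2 cm left to the saddle.

>>> send_rows:
  deltas: [0.55, 0.05, -0.75, 0, 0.4, 0.04, -0.6, 0, 0, 0, 0, 0]

```text
time: 18.83
position: [0.5479, 0.2868, 0.0496]
tcp_rot: [0.527, -0.52, 0.471, -0.479]
ft_force: [0.1, 0.3, -1.5]
opening: 0.0233
```

```bash
python3 -c "
from h import *
line()"
```

```text
t 18.83 pos [0.5479 0.2868 0.0496] jawyaw 5.57 down [ 0.015 -0.001 -1.   ] f [ 0.11  0.33 -1.49] open 0.0233 q6 [ 0.29  0.65  1.34 -0.01  1.13  0.2 ]
s 0.43 cm, fix cm [-0.14 -0.08 -0.1 ]
```

>>> send_rows:
  deltas: [0.05, 0, -0.35, 0, 0, 0, 0, 0]

```text
time: 19.0
position: [0.5486, 0.2868, 0.0454]
tcp_rot: [0.527, -0.52, 0.471, -0.479]
ft_force: [-0.2, -0.0, -1.0]
opening: 0.0233
```

```bash
python3 -c "
from h import *
line()"
```

```text
t 19.0 pos [0.5486 0.2868 0.0454] jawyaw 5.57 down [ 0.015 -0.001 -1.   ] f [-0.24 -0.02 -1.04] open 0.0233 q6 [ 0.29  0.66  1.35 -0.01  1.12  0.2 ]
s 0.05 cm, fix cm [ 0.01 -0.06  0.  ]
```

>>> send_rows:
  deltas: [0.08, 0, -0.15, 0, 0.05, 0, -0.1, 0, 0, 0, 0, 0]

```text
time: 19.25
position: [0.5492, 0.287, 0.0433]
tcp_rot: [0.527, -0.521, 0.471, -0.479]
ft_force: [-0.7, -0.9, 3.3]
opening: 0.0229
```

```bash
python3 -c "
from h import *
line()"
```

```text
t 19.25 pos [0.5492 0.287  0.0433] jawyaw 5.56 down [ 0.014 -0.001 -1.   ] f [-0.75 -0.93  3.35] open 0.0229 q6 [ 0.29  0.66  1.34 -0.01  1.12  0.2 ]
s -0.16 cm, fix cm [ 0.07 -0.07  0.04]
```

Contact now (3.3 N upward). Releasing.

>>> send_rows:
  deltas: [0, 0, 0, 0, 0, 0, 0, 0, 0, 0, 0, 0, 0, 0, 0, 0, 0, 0, 0, 0, 0, 0, 0, 0, 0, 0, 0, 0]
  gripper: 0.5

```text
time: 19.83
position: [0.5503, 0.287, 0.0439]
tcp_rot: [0.528, -0.52, 0.47, -0.48]
ft_force: [-0.5, 0.1, -0.2]
opening: 0.0437
```

```bash
python3 -c "
from h import *
line();wcap('w16')
"
```

```text
t 19.83 pos [0.5503 0.287  0.0439] jawyaw 5.58 down [ 0.017 -0.001 -1.   ] f [-0.51  0.07 -0.18] open 0.0437 q6 [ 0.29  0.66  1.34 -0.01  1.12  0.2 ]
s -0.17 cm, fix cm [-0.03 -0.07 -0.03]
```

View pics/w16.png

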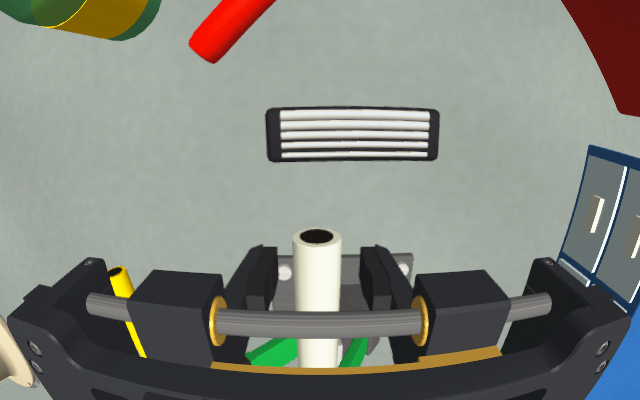

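>>> send_rows:
  deltas: [0, 0, 1, 0, 0, 0, 2, 0, 0, 0, 3, 0, 0, 0, 3, 0, 0, 0, 3, 0, 0, 0, 3, 0, 0, 0, 2, 0, 0, 0, 0, 0, 0, 0, 0, 0]
  gripper: 1

```text
time: 20.63
position: [0.5474, 0.2861, 0.2266]
tcp_rot: [0.528, -0.52, 0.47, -0.48]
ft_force: [-0.6, -0.8, -0.3]
opening: 0.088
```

```bash
python3 -c "
from h import *
st();wcap('w17')
im=cv2.imread('pics/w17.png');cv2.imwrite('pics/w17z.png',cv2.resize(im[130:280,230:390],None,fx=5,fy=4,interpolation=cv2.INTER_CUBIC))
for n in('scene','side'):cv2.imwrite(f'pics/k_{n}.png',cv2.resize(capture(n)[170:320,270:450,::-1],None,fx=4,fy=4,interpolation=cv2.INTER_CUBIC))
"
```

```text
t 20.63 pos [0.5474 0.2861 0.2266] jawyaw 5.59 down [ 0.017 -0.001 -1.   ] f [-0.58 -0.8  -0.33] open 0.088 q6 [ 0.29  0.49  1.1  -0.01  1.54  0.2 ]
```

View pics/w17.png

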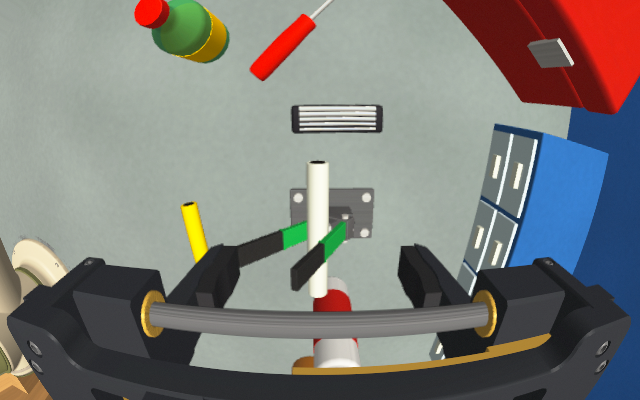

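View pics/w17z.png

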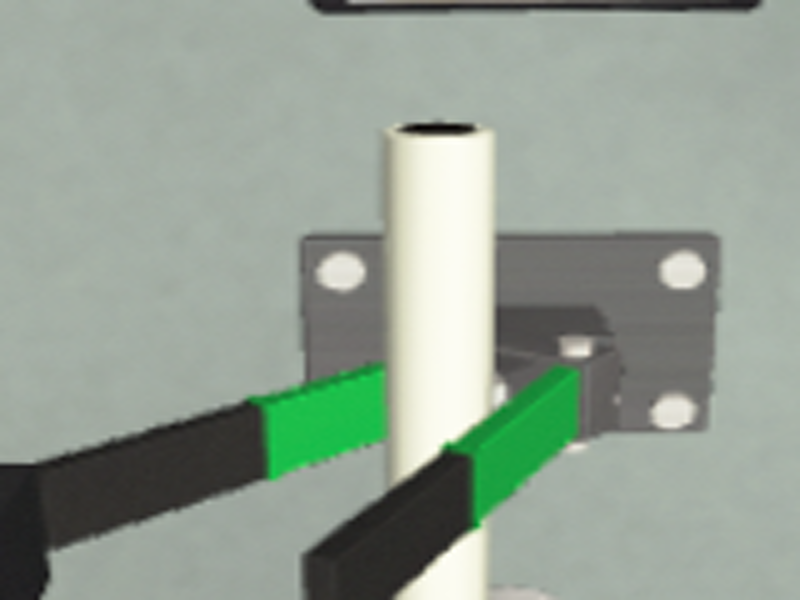

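View pics/k_side.png

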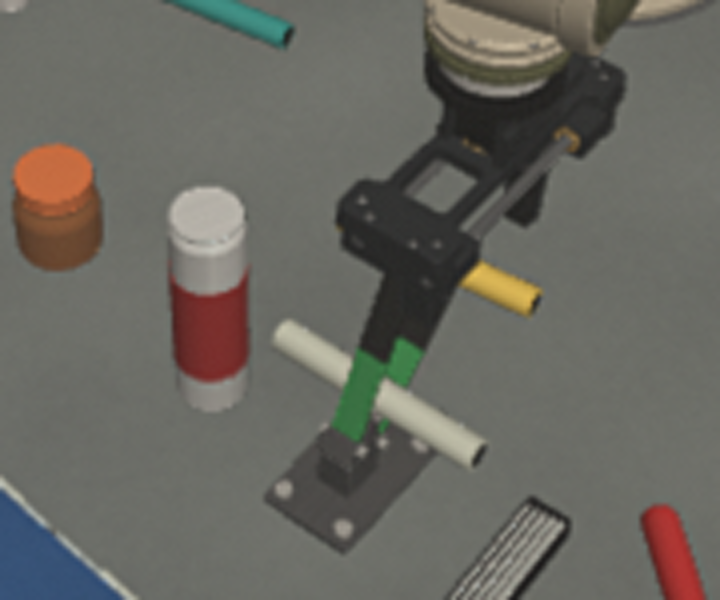

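```bash
python3 - <<'E'
from h import *
np.set_printoptions(precision=1,suppress=True)
O=np.array([.575,.2275,0]);c,s=np.cos(np.radians(5.6)),np.sin(np.radians(5.6));C=np.array([[c,s,0],[-s,c,0],[0,0,1]])
def onp(m,p,y):
    o,d=wray(m,p);o=C@(o-O);d=C@d;t=(y-o[1])/d[1];return (o+t*d)*1000
m=np.load("pics/w1.npz")
for n,u,v,y in(("near tip+",77,340,.011),("near tip- ",92,410,-.011),("near tip top-",105,412,-.011),("far tip+",312,392,.011),("far tip -",320,470,-.011),("far tip inner/outer -",350,468,-.011),("near green/black +",272,290,.011),("far g/b +",440,318,.011),("near gb -",290,360,-.011),("far gb -",465,392,-.011)):
    print(n,onp(m,(230+u/5,130+v/4),y))
m=np.load("pics/w17.npz")
a=C@(wpl(m,(317.5,161.5),.0737)-O);b=C@(wpl(m,(318,297),.083)-O);print("tube ends",a*1000,b*1000)
H=np.array([-.574,0,.819]);Ov=np.array([.819,0,.574]);h=np.array([0,0,45])
for nm,sg in(("near",-1),("far",1)):
  for L,off in((95,34),(95,27),(125,38),(125,31)):print(nm,L,off,h+L*H+sg*off*Ov)
E
```

```text
near tip+ [-100.    11.   129.1]
near tip-  [-99.5 -11.  127.1]
near tip top- [-96.1 -11.  128.6]
far tip+ [-43.7  11.  169.3]
far tip - [-43.8 -11.  167.3]
far tip inner/outer - [-37.8 -11.  166.4]
near green/black + [-60.8  11.   88. ]
far g/b + [-19.6  11.  117.4]
near gb - [-57.6 -11.   90.3]
far gb - [-14.7 -11.  118.7]
tube ends [-20.5  83.   73.7] [-20.1 -78.7  83. ]
near 95 34 [-82.4   0.  103.3]
near 95 27 [-76.6   0.  107.3]
near 125 38 [-102.9    0.   125.6]
near 125 31 [-97.1   0.  129.6]
far 95 34 [-26.7   0.  142.3]
far 95 27 [-32.4   0.  138.3]
far 125 38 [-40.6   0.  169.2]
far 125 31 [-46.4   0.  165.2]
```

Tube is seated, centred to about 2 mm, handles open. The handle geometry in the wrist view matches the model. Now moving over the handles, jaws across them.

>>> send_rows:
  deltas: [-1.1, -2.1, 0, 0, -1.1, -2.1, 0, 0, -1.1, -2.1, 0, 0, 0, 0, 0, 0, 0, 0, 0, 0]

```text
time: 21.2
position: [0.5102, 0.2208, 0.2165]
tcp_rot: [-0.523, 0.525, -0.474, 0.476]
ft_force: [-0.1, 1.0, 0.4]
opening: 0.0883
```

```bash
cat >> h.py <<'E'
def cl():
    p=np.array(st()["position"]);O=np.array([.575,.2275,0]);c,s=np.cos(np.radians(5.6)),np.sin(np.radians(5.6));C=np.array([[c,s,0],[-s,c,0],[0,0,1]])
    q=C@(p-O)*1000;print("clamp frame mm: x %.1f y %.1f tip z %.1f"%(q[0],q[1],q[2]+19))
E
python3 -c "
from h import *
cl();wcap('w18')"
```

```text
t 21.2 pos [0.5102 0.2208 0.2165] jawyaw 5.65 down [ 0.    -0.005 -1.   ] f [-0.15  1.04  0.45] open 0.0883 q6 [ 0.2   0.4   1.29 -0.    1.46  0.1 ]
clamp frame mm: x -65.1 y -0.4 tip z 235.5
```

View pics/w18.png

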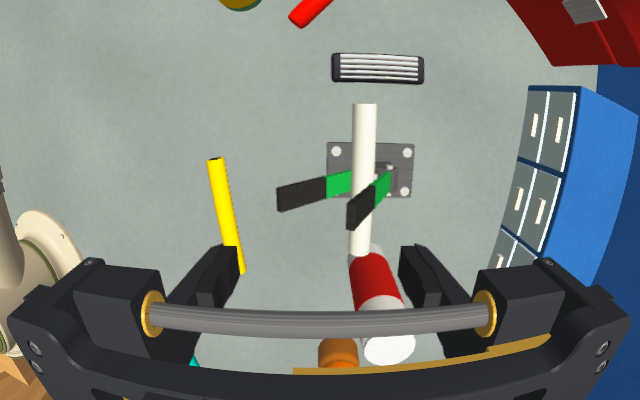

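```bash
python3 - <<'E'
from h import *
im=cv2.imread('pics/w18.png');cv2.imwrite('pics/w18z.png',cv2.resize(im[150:250,260:420],None,fx=5,fy=5,interpolation=cv2.INTER_CUBIC))
E
```

```text
(no output)
```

View pics/w18z.png

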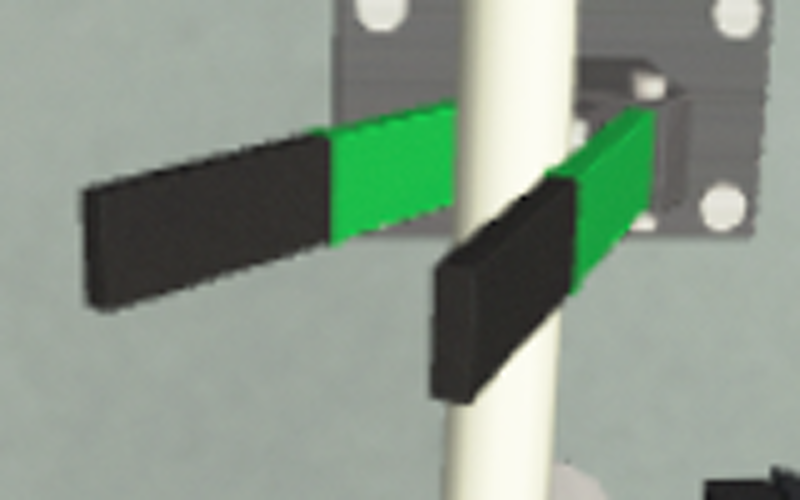

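>>> send_rows:
  deltas: [0.45, 0.05, -1.5, 0, 0, 0, -1.5, 0, 0, 0, 0, 0]

```text
time: 21.5
position: [0.5159, 0.2232, 0.1843]
tcp_rot: [-0.523, 0.526, -0.473, 0.475]
ft_force: [-0.0, -0.1, -0.9]
opening: 0.0883
```

```bash
python3 - <<'E'
from h import *
cl()
np.set_printoptions(precision=1,suppress=True)
O=np.array([.575,.2275,0]);c,s=np.cos(np.radians(5.6)),np.sin(np.radians(5.6));C=np.array([[c,s,0],[-s,c,0],[0,0,1]])
m=np.load("pics/w18.npz")
def onp(p,y):
    o,d=wray(m,p);o=C@(o-O);d=C@d;t=(y-o[1])/d[1];return (o+t*d)*1000
for n,u,v,y in(("near+",85,197,.011),("near-",97,305,-.011),("far+",437,272,.011),("far-in",440,390,-.011),("far -",478,388,-.011)):print(n,onp((260+u/5,150+v/5),y))
E
```

```text
t 21.5 pos [0.5159 0.2232 0.1843] jawyaw 5.73 down [-0.001 -0.005 -1.   ] f [-0.03 -0.05 -0.86] open 0.0883 q6 [ 0.2   0.43  1.32 -0.    1.39  0.1 ]
clamp frame mm: x -59.2 y 1.5 tip z 203.3
near+ [-100.2   11.   133. ]
near- [-100.   -11.   125.2]
far+ [-44.9  11.  171.6]
far-in [-43.  -11.  162.9]
far - [-37.  -11.  162.2]
```

>>> send_rows:
  deltas: [-0.2, -0.1, -1.5, 0, -0.1, 0, -1.5, 0, -0.1, 0, -1.5, 0, 0, 0, -1, 0, 0, 0, 0, 0]

```text
time: 21.92
position: [0.5135, 0.2255, 0.1273]
tcp_rot: [-0.524, 0.526, -0.473, 0.474]
ft_force: [-0.4, 0.1, -0.1]
opening: 0.0882
```

```bash
python3 -c "
from h import *
cl();wcap('w19')
for n in('scene','side'):cv2.imwrite(f'pics/l_{n}.png',cv2.resize(capture(n)[170:320,270:450,::-1],None,fx=4,fy=4,interpolation=cv2.INTER_CUBIC))
"
```

```text
t 21.92 pos [0.5135 0.2255 0.1273] jawyaw 5.89 down [-0.001 -0.004 -1.   ] f [-0.44  0.13 -0.08] open 0.0882 q6 [ 0.2   0.48  1.41 -0.    1.25  0.1 ]
clamp frame mm: x -61.4 y 4.0 tip z 146.3
```

View pics/w19.png

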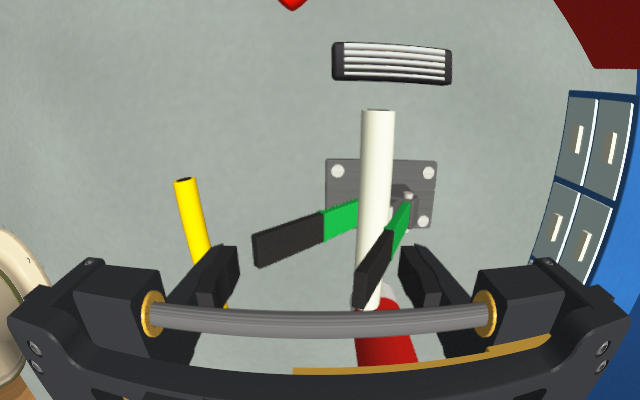

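View pics/l_side.png

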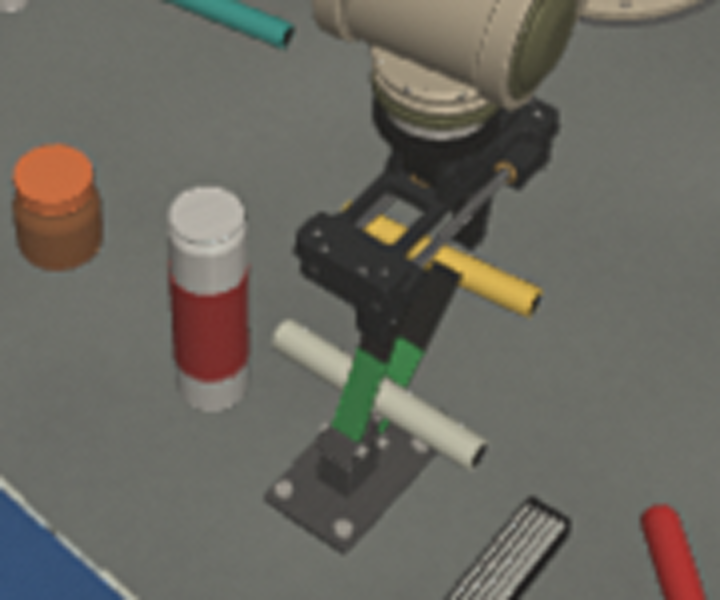

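>>> send_rows:
  deltas: [0.05, -0.4, -0.5, 0, 0, -0.05, -0.8, 0, 0, -0.05, -0.8, 0, 0, 0, 0, 0]

```text
time: 22.4
position: [0.5164, 0.2205, 0.1093]
tcp_rot: [0.526, -0.524, 0.471, -0.476]
ft_force: [-1.1, -0.5, 0.1]
opening: 0.0879
```

```bash
python3 -c "
from h import *
cl()"
```

```text
t 22.4 pos [0.5164 0.2205 0.1093] jawyaw 5.91 down [ 0.008 -0.002 -1.   ] f [-1.06 -0.46  0.06] open 0.0879 q6 [ 0.19  0.5   1.44 -0.    1.19  0.09]
clamp frame mm: x -59.0 y -1.2 tip z 128.3
```

>>> send_rows:
  deltas: [-0.25, 0.05, 0, 0, -0.05, 0, -0.6, 0, -0.05, 0, -0.4, 0, 0, 0, 0, 0]

```text
time: 22.73
position: [0.5158, 0.2214, 0.1003]
tcp_rot: [0.529, -0.521, 0.469, -0.478]
ft_force: [4.4, 0.1, 1.1]
opening: 0.088
```

```bash
python3 -c "
from h import *
cl();wcap('w20')
for n in('scene','side'):cv2.imwrite(f'pics/m_{n}.png',cv2.resize(capture(n)[170:320,270:450,::-1],None,fx=4,fy=4,interpolation=cv2.INTER_CUBIC))
"
```

```text
t 22.73 pos [0.5158 0.2214 0.1003] jawyaw 5.88 down [ 0.017 -0.001 -1.   ] f [4.42 0.15 1.14] open 0.088 q6 [ 0.2   0.51  1.46 -0.    1.15  0.1 ]
clamp frame mm: x -59.5 y -0.3 tip z 119.3
```

View pics/w20.png

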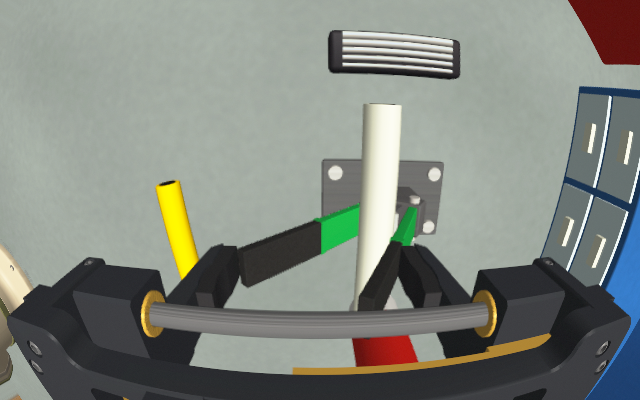

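View pics/m_scene.png

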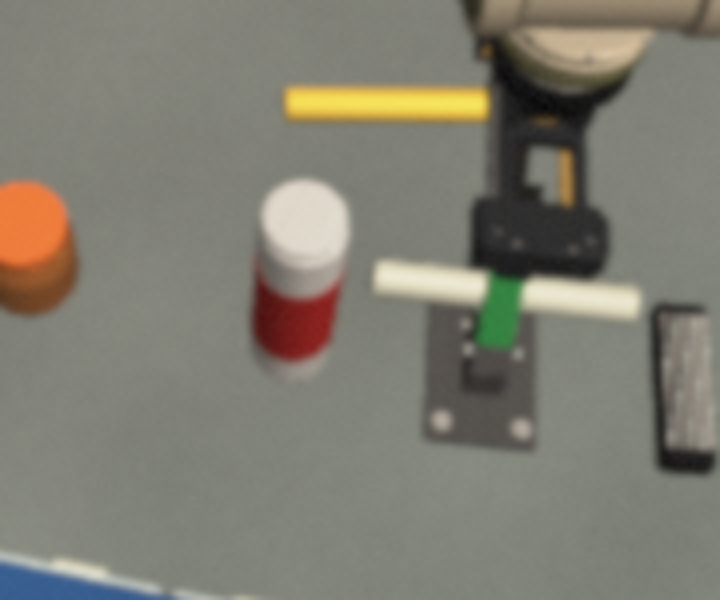

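>>> send_rows:
  deltas: [0, 0, 0, 0, 0, 0, 0, 0, 0, 0, 0, 0, 0, 0, 0, 0]
  gripper: 0.5
  force: 45

```text
time: 23.22
position: [0.5118, 0.2209, 0.1018]
tcp_rot: [0.526, -0.524, 0.471, -0.476]
ft_force: [11.2, -1.3, 19.1]
opening: 0.0638
```

```bash
python3 -c "
from h import *
cl();wcap('w21')"
```

```text
t 23.22 pos [0.5118 0.2209 0.1018] jawyaw 5.9 down [ 0.007 -0.003 -1.   ] f [11.18 -1.33 19.08] open 0.0638 q6 [ 0.2   0.5   1.46 -0.    1.17  0.1 ]
clamp frame mm: x -63.6 y -0.4 tip z 120.8
```

View pics/w21.png

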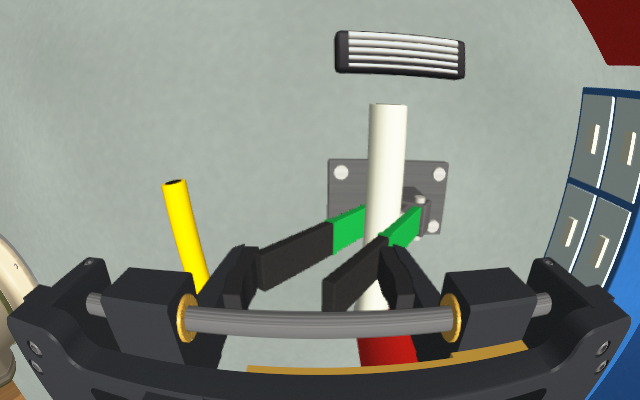

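>>> send_rows:
  deltas: [0.15, 0, 0, 0, 0.15, 0, 0, 0, 0.15, 0, 0, 0]

```text
time: 23.52
position: [0.5166, 0.2212, 0.1038]
tcp_rot: [0.527, -0.523, 0.47, -0.477]
ft_force: [-8.2, -1.2, 6.2]
opening: 0.0519
```

```bash
python3 -c "
from h import *
cl();wcap('w22')"
```

```text
t 23.52 pos [0.5166 0.2212 0.1038] jawyaw 5.91 down [ 0.01  -0.002 -1.   ] f [-8.22 -1.18  6.25] open 0.0519 q6 [ 0.2   0.51  1.45 -0.    1.17  0.09]
clamp frame mm: x -58.7 y -0.5 tip z 122.8
```

View pics/w22.png

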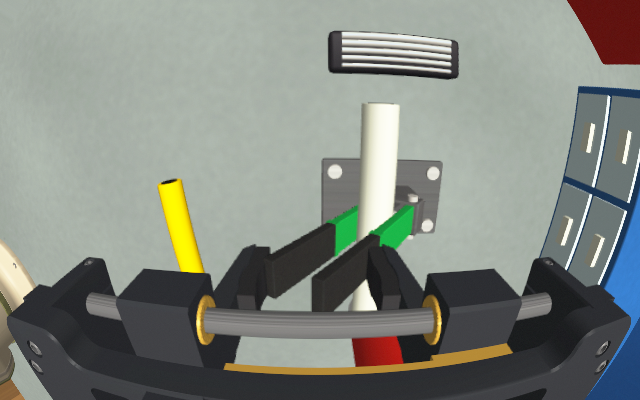

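>>> send_rows:
  deltas: [0, 0, 0, 0, 0, 0, 0, 0, 0, 0, 0, 0]
  gripper: 0.4

```text
time: 23.82
position: [0.5165, 0.2212, 0.1039]
tcp_rot: [0.527, -0.523, 0.47, -0.477]
ft_force: [0.2, -0.5, 1.4]
opening: 0.0513
```

```bash
python3 -c "
from h import *
cl();wcap('w23')
im=cv2.imread('pics/w23.png');cv2.imwrite('pics/w23z.png',cv2.resize(im[170:330,220:440],None,fx=3.6,fy=3.6,interpolation=cv2.INTER_CUBIC))"
```

```text
t 23.82 pos [0.5165 0.2212 0.1039] jawyaw 5.92 down [ 0.011 -0.002 -1.   ] f [ 0.23 -0.48  1.44] open 0.0513 q6 [ 0.2   0.51  1.45 -0.    1.17  0.09]
clamp frame mm: x -58.9 y -0.5 tip z 122.9
```

View pics/w23z.png

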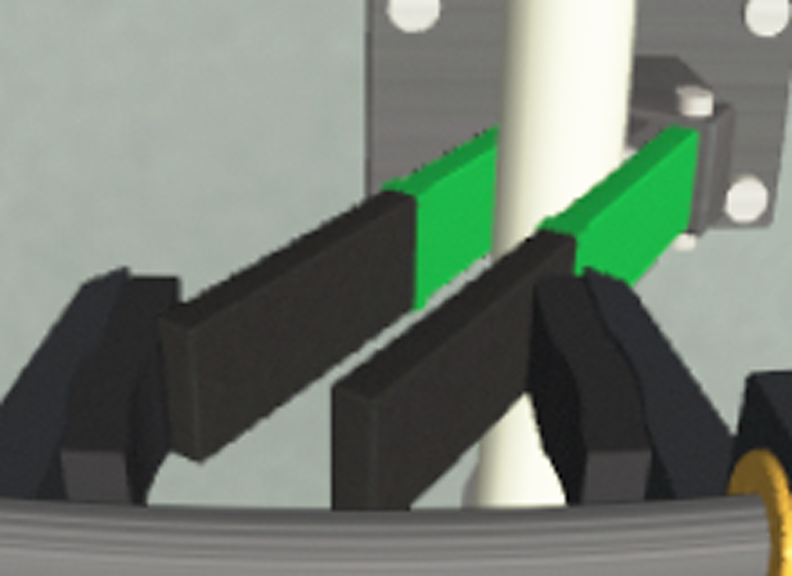

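The fingers stalled at 51 mm against a 35 mm command, squeezing both parallel handles. Now letting go and lifting.

>>> send_rows:
  deltas: [0, 0, 0, 0, 0, 0, 0, 0, 0, 0, 0, 0, 0, 0, 0, 0, 0, 0, 0, 0, 0, 0, 0, 0]
  gripper: 0.95

```text
time: 24.37
position: [0.5133, 0.2209, 0.1018]
tcp_rot: [-0.524, 0.526, -0.472, 0.474]
ft_force: [-1.4, 0.4, -0.7]
opening: 0.0835
```

>>> send_rows:
  deltas: [0, 0, 1, 0, 0, 0, 2, 0, 0, 0, 3, 0, 0, 0, 3, 0, 0, 0, 3, 0, 0, 0, 2, 0, -1, 0, 0, 0, -2, 0, 0, 0, -2, 0, 0, 0, 0, 0, 0, 0, 0, 0, 0, 0]

```text
time: 25.28
position: [0.4569, 0.22, 0.2518]
tcp_rot: [-0.524, 0.527, -0.473, 0.474]
ft_force: [1.4, 0.3, 0.5]
opening: 0.084
```

```bash
python3 -c "
from h import *
cl();wcap('w24')
for n in('scene','side'):cv2.imwrite(f'pics/n_{n}.png',capture(n)[:,:,::-1])
im=cv2.imread('pics/n_side.png');cv2.imwrite('pics/n_sidez.png',cv2.resize(im[170:320,270:450],None,fx=4,fy=4,interpolation=cv2.INTER_CUBIC))
O=np.array([.575,.2275,0]);c,s=np.cos(np.radians(5.6)),np.sin(np.radians(5.6))
"
```

```text
t 25.28 pos [0.4569 0.22   0.2518] jawyaw 5.92 down [-0.002 -0.004 -1.   ] f [1.4  0.27 0.53] open 0.084 q6 [ 0.22  0.29  1.35 -0.    1.51  0.11]
clamp frame mm: x -118.3 y 4.1 tip z 270.8
```

View pics/w24.png

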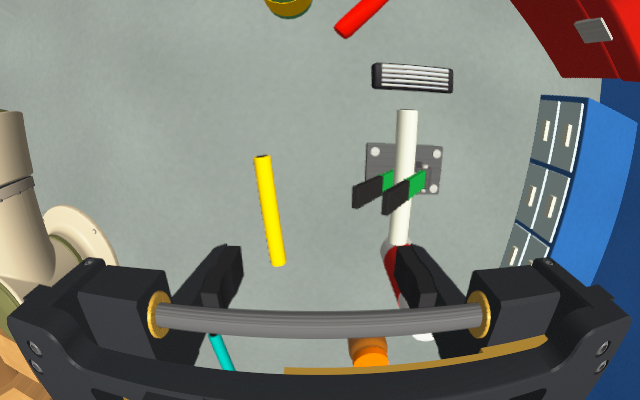

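View pics/n_sidez.png

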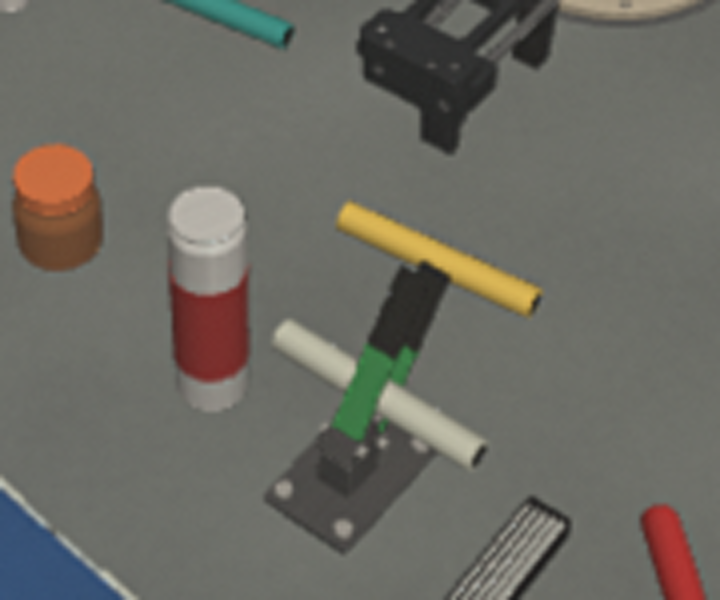

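View pics/n_scene.png

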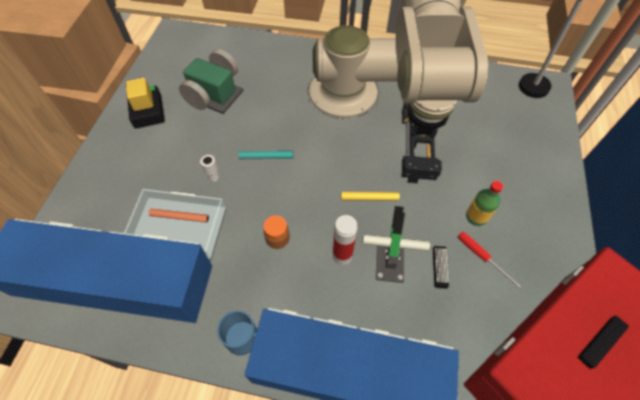

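Both handles stay shut without the fingers. The tube is at scene (397,243), about equal on each side. The pipe is in the drawer at (178,215). Bystanders are where they were. Handing in.

```bash
python3 -c "
from station import *
print(sign_off())"
```

```text
the job is handed in; nothing more can be done
None
```

The job is done and handed in at about 25 s. The copper pipe lies in the open drawer, and the white nylon tube sits in the saddle with both handles snapped shut on it.

**Last checks**
- **Tube:** it was within about 2 mm of centred when I let go of it, and the final pictures show it sticking out about equally on both sides.
- **Handles:** the fingers stalled at 51 mm while squeezing with a 45 N setting. The handles stayed shut and parallel after I let go. I could not read the joint angles or the clamping force on the tube directly.
- **Bystanders:** the spray can, hex-key set, socket and jar look unmoved in the pictures, and the arm stands clear.

**What disagreed or failed**
- **Fingertip position:** all three cameras put the fingertips about 19 mm above the reported TCP, not 22 mm below it as the interface text says. My first close on the pipe therefore passed harmlessly over it. I used the measured offset for everything after that.
- **Outer cameras:** heights triangulated from the scene and side cameras came out roughly 5–20 mm low. I used the known heights and wrist-camera views instead.

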